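Strip the old switch board into the parts tub

ROBOT

A 6-joint arm with a two-finger parallel gripper is mounted at the origin on the work surface. World frame = base frame: x ahead of the robot, y to its left, z up, the work surface at z = 0. Lengths are in m, angles in rad, forces in N, time in s.
With the tool pointing down it reaches from about 0.375 to 0.9 m from the base axis. Payload 3.1 kg.
Tool frame: the origin (TCP) lies between the finger pads; the fingertips stand 22 mm ahead of it and the grasp point (between the pads) lies 3 mm ahead of it; z points along the fingers, y is the line along which they close (so a half turn about z gives the same grasp; the last joint's range is limited). The gripper opens to 87 mm and grips with 3 to 60 N. Pads are 19 mm wide; open, the fingers measure 117 mm over their backs; the gripper's body (75 mm by 190 mm) begins 51 mm behind the grasp point.
Start: joints at [-1.381, 0.527, 1.433, -0, 1.181, -0.178], TCP at [0.225, -0.583, 0.245] pointing down, gripper open.
Joint ranges: [-3.08, 3.08], [-0.75, 2.2], [0.22, 2.44], [-1.43, 4.57], [0, 2.65], [-2.85, 2.85]. Speed limits (rad/s): [2.79, 2.79, 3.14, 3.14, 3.14, 3.14].

INTERFACE

Orientations are given as a unit quaternion [x, y, z, w].
In Python, from rig import robot gives the robot as it stands.
- The arm moves only by the tool move_arm, never from a script. Its argument "series" is text: rows parted by semicolons, each of 6 numbers parted by spaces: the shift along the tool's x, y, z in mm, then the turn, a rotation vector about the tool's x, y, z in degrees. In form: dx dy dz ax ay az; .... A call has 1 to 8 rows; each row is the pose to reach, as a shift and turn from the pose commanded when the call began, along the tool's axes at that moment; what a row does not reach only later rows make up. A row lasts 1/12 s, in which the tool goes at most 41.7 mm and 7.16 degrees, less where a joint would pass 70% of its speed; a pose out of reach is approached as far as the arm can. A call with a gripper value outside its range is refused whole. "jaw" is the opening, from 0 (shut) to 1 (fully open), set as the call begins (left out, the last holds). The fingers move at their own pace and stop on an object; "newtons" is the grip in N (left out, the last holds). Time passes only in rows, so rows that repeat a pose let the fingers close. It gives the time, the measured TCP pose, the force, the opening and the grip force at its end, in the units of the state.
- robot.get_obs(): the state, without advancing time (a new reading comes with each control period).
- robot.camera(name): name is "scene" or "top" or "wrist"; returns a dict with "img" (480x640x3 uint8, red, green, blue), "mtx" (3x3 intrinsics, pixels), "world_to_cam" (4x4, takes a point from world to camera coordinates). Camera axes: x right, y down, z forward; pixel columns grow to the right and rows downward; lengths in m; the calibration is good to about 2 mm. A picture is of the moment at which its call begins. There is no depth.
- robot.hand_in(): hands the job in; it is judged then, once.
Trained networks look in a picture, given as the dict that the camera call returned (one of the last four; its "shot" number tells which), for a name from the list of things; names that differ only in an ending like _2 or _b are one class to them, and where a whole thing is asked for, a point or a joint stands for the part that bears it (a point fixed in the world has none). Each returns a list of dicts, best first, with "p" (0 to 1); they miss things now and then, are a little off and sometimes report something else, mostly with a low value. They report only what shows in the picture. A call takes as long as a camera call. They do not tell look-alikes from the thing itself.
- robot.search_frame(picture, thing): "xyz" ([x, y, z] in m, in world coordinates, good to about 4 mm: the middle of the surface that is visible of it).
- robot.tip_of(picture, thing): "xyz" ([x, y, z] in m, in world coordinates, good to about 4 mm: a listed point, or the origin of a listed thing).
The state is a dict: "time": time; "q": joint angles; "joint_velocities": joint speeds; "joint_torque": joint torques, N m; "position": TCP position; "tool_rot": TCP orientation; "ft_force": force on the tool from outside, world axes, zero at the start; "moment": the same for the moment, N m; "grip_width": finger opening in m; "grip_force": force on a finger pad.
Only numpy, scipy, OpenCV 4.12 (cv2) and the standard library are available. Lean on these libraries where they do the work, as an engineer would, in place of code of your own. Each camera call takes 0.05 s, during which the arm holds its last target. There are 200 camera calls.

TASK

The carving machine's old switch board is being stripped for spares. Turn the lid of the blue parts tub anticlockwise until its lugs come into the slots, lift it off and lay it flat, grip up, in the middle of the white panel; then pull every breaker off the board's rail and put them into the tub, together with the breaker lying loose on the bench and the copper bar that hangs on the hook. Do not knock over the pot.

Things in the scene. Friction and masses are not known exactly. Their poses are not given: they have to be found in the camera images.
- breaker1: white single-pole breaker on the rail, or absent: 85 mm long (x, across the rail), 18 wide (y), 78 tall (z), 0.13 kg; origin in its middle, 38 mm above its underside. From the origin: shoulders 3 mm up; a nose 45 mm long in x (flat ends) from there to 30 mm up; black toggle to 40 mm up. Side by side at 43 mm pitch
- breaker2: the same, or absent. In each breaker's foot two orange sprung latches, one each side in x, reach 2.5 mm under the edges of the rail; a straight pull up of about 11 N frees it within 6 mm, or rock it off one side first
- breaker3: the same, or absent
- breaker4: the same, or absent
- breaker5: the same, or absent
- breaker6: the same kind of breaker, always there, taken off earlier: it lies on its side on the bench (its y vertical, 18 mm high)
- board: old switch board, dark wood, 120 x 220 x 18 mm, flat on the bench, fixed; origin under its centre. A steel rail 35 mm wide runs along its y down the middle, its top 33 mm above the bench
- tub: round blue parts tub screwed to the bench; origin on its axis at the bench. Inside 159 mm across, floor 4 mm up, rim 98 mm up. Round the rim a steel collar 220 mm across; its inward lip (182 mm across inside, top 108 mm up) holds down the lid's lugs
- tub_slot (a point): middle of one of the three slots, 32 mm wide, in the tub's collar lip; this one lies along the tub's x axis, the others 120 degrees either way. A red stop at the anticlockwise side of each slot (seen from above) stops the lid with its lugs inside the slots
- lid: yellow bayonet lid 176 mm across, 0.25 kg; origin under its centre. From below: rubber plug 152 mm across, 8 high; disc 5 thick with the lugs; black bar grip 80 mm long along its x, 14 wide, from 13 to 45 mm above the origin. At the start on the tub, origin 90 mm up, lugs under the lip, 26 to 60 degrees clockwise of the slots
- lid_lug (a point): outer end of one of the lid's three orange lugs, each 18 mm wide, reaching 100 mm from the axis; this one lies along the lid's x axis, the others 120 degrees either way (red marks on the disc show them). The lid lifts freely when the lugs are within 3 degrees of the slots' middles
- panel: square white laminate offcut, 230 x 230 x 5 mm, flat on the bench, fixed; origin under its centre
- stand: hook stand, fixed: base disc 90 mm across; green post 14 mm thick, 203 mm high, at its origin; 197 mm up, a 6 mm steel wire runs level from the post along the stand's -x for 55 mm, then turns up 45 degrees, its end 10 mm higher and 65 mm from the post
- link: copper link bar hanging on that hook, 6 (x) x 30 (y) x 90 mm (z), 0.13 kg; origin in its middle. A slot 14 mm wide, from 19 to 39 mm above the origin, has the wire through it 40 mm from the post; below, the bar is solid. Raised 11 to 13 mm it can be drawn level off the hook along the stand's -x
- pot: white plastic pot 84 mm across, 100 mm high, empty; origin under its centre. Not to be knocked over
Things that resemble listed ones, but are neither listed nor needed, are in the scene too. What is shaped like the breaker4 but green is not meant.

How it is judged:
By the outcome, as a careful person would: the job done as asked, in the order asked, and still so for the second after the job is handed in, with the robot touching nothing.
Of breaker1, breaker2, breaker3, breaker4, breaker5 only 3 to 5 are there at a start; the rules pass over those that are not, and their reading is None.
At some moment in a run one of breaker6, lid may be knocked a few centimetres aside while the robot is not near it.
Once in a run the grip may slacken for a moment while it holds something.
It also fails if it takes over 208 s, if anything falls off the work surface, if the arm or the gripper's body presses on something with over 40 N, if the wrist force passes 120 N, or if a joint passes its speed limit or range.

## Working session

There is one attempt and no reset: what is moved stays moved. The work goes in short steps, Python scripts to look and compute and a tool call to move; the robot and the scene stay as the last step left them, time stands still between calls to the robot, and variables do not carry over. Pictures are saved under pics/ and viewed, at most 14 in all, crops included, and the job is handed in when it is done.

Besides the shell and the picture viewer there is one more tool, called after "Request:" as a command line: name --argument value ..., lists and objects as JSON in quotes. move_arm: Moves the arm, as the interface text tells. Its arguments: {"type":"object","properties":{"series":{"type":"string"},"jaw":{"type":"number"},"newtons":{"type":"number"}},"required":["series"]}

```bash
ls; mkdir -p pics
cat > h.py <<'E'
import numpy as np, cv2
from rig import robot
from scipy.spatial.transform import Rotation as R
def snap(name,f=None):
    p=robot.camera(name)
    if f: cv2.imwrite('pics/'+f,p['img'][:,:,::-1])
    return p
def ray(p,uv,z):
    T=p['world_to_cam'];K=p['mtx'];d=T[:3,:3].T@np.linalg.inv(K)@np.array([uv[0],uv[1],1.]);o=-T[:3,:3].T@T[:3,3]
    return o+d*(z-o[2])/d[2]
def proj(p,x):
    T=p['world_to_cam'];c=T[:3,:3]@np.array(x)+T[:3,3];c=p['mtx']@c;return c[:2]/c[2]
def st():
    o=robot.get_obs();print('t',round(o['time'],2),'pos',np.round(o['position'],4),'R',np.round(R.from_quat(o['tool_rot']).as_matrix(),3).tolist(),'F',np.round(o['ft_force'],1),'w',round(o['grip_width'],4),'g',round(o['grip_force'],1));return o
def find(p,things,f='search_frame',n=3):
    for t in things:
        try: r=getattr(robot,f)(p,t)
        except Exception as e: print(t,e);continue
        print(f,t,[(np.round(d['xyz'],3).tolist(),round(d['p'],2)) for d in r[:n]])
def to_tool(target):
    o=robot.get_obs();M=R.from_quat(o['tool_rot']).as_matrix();return np.round(M.T@(np.array(target)-o['position'])*1000,1)
E
python3 - <<'E'
from h import *
o=st();print(np.round(o['q'],3))
p=snap('scene','s0.png');q=snap('top','t0.png')
for pp,n in((p,'scene'),(q,'top')):
    print(n);find(pp,['breaker1','board','tub','lid','panel','stand','link','pot'],n=8)
    find(pp,['tub','tub_slot','lid_lug','lid','link','stand','board'],'tip_of',n=4)
E
```

```text
pics
t 0.0 pos [ 0.2246 -0.5825  0.2436] R [[0.933, 0.36, -0.0], [0.36, -0.933, 0.002], [0.0, -0.002, -1.0]] F [0.1 0.6 0.3] w 0.0871 g 0.0
[-1.382  0.528  1.434  0.     1.181 -0.179]
scene
search_frame breaker1 [([0.504, 0.287, 0.064], 0.97), ([0.507, 0.328, 0.07], 0.96), ([0.504, 0.24, 0.062], 0.9), ([0.347, 0.353, 0.044], 0.61), ([0.503, 0.202, 0.068], 0.6)]
search_frame board [([0.532, 0.278, 0.02], 0.9), ([0.512, 0.37, 0.066], 0.51)]
search_frame tub [([0.522, 0.009, 0.091], 0.93)]
search_frame lid [([0.462, 0.013, 0.103], 0.91)]
search_frame panel [([0.453, -0.304, 0.002], 0.89), ([0.465, 0.014, 0.108], 0.32)]
search_frame stand [([0.718, -0.165, 0.009], 0.62)]
search_frame link [([0.677, -0.178, 0.174], 0.84)]
search_frame pot [([0.784, 0.007, 0.065], 0.73)]
tip_of tub [([0.459, 0.019, 0.003], 0.89)]
tip_of tub_slot [([0.55, 0.019, 0.11], 0.86)]
tip_of lid_lug [([0.481, -0.084, 0.102], 0.95)]
tip_of lid [([0.453, 0.011, 0.09], 0.63), ([0.484, 0.335, 0.066], 0.24)]
tip_of link [([0.674, -0.172, 0.161], 0.76), ([0.664, 0.16, 0.012], 0.44)]
tip_of stand [([0.709, -0.169, 0.001], 
[... 386 characters left out ...]
 tub [([0.444, 0.016, 0.107], 0.93)]
search_frame lid [([0.452, 0.019, 0.104], 0.73)]
search_frame panel [([0.427, -0.305, 0.004], 0.67)]
search_frame stand [([0.704, -0.163, 0.015], 0.83), ([0.453, 0.017, 0.098], 0.64)]
search_frame link [([0.669, -0.17, 0.173], 0.54), ([0.474, 0.204, 0.064], 0.42)]
search_frame pot [([0.787, 0.007, 0.049], 0.61)]
tip_of tub []
tip_of tub_slot [([0.548, 0.02, 0.104], 0.75), ([0.712, -0.163, 0.006], 0.32)]
tip_of lid_lug [([0.478, -0.076, 0.099], 0.61)]
tip_of lid [([0.454, 0.022, 0.09], 0.56), ([0.547, 0.022, 0.105], 0.49)]
tip_of link [([0.673, -0.172, 0.16], 0.58)]
tip_of stand [([0.711, -0.166, 0.001], 0.68)]
tip_of board [([0.483, 0.291, -0.002], 0.67)]
```

View pics/t0.png

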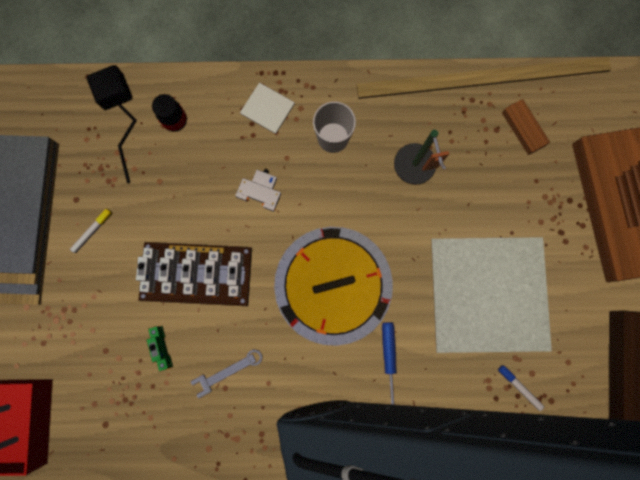

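View pics/s0.png

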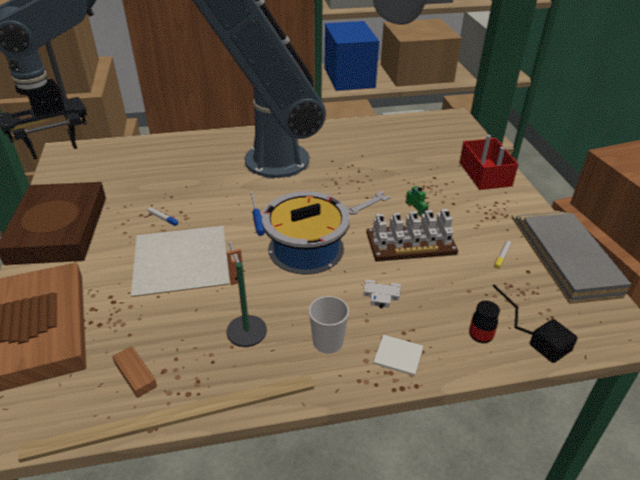

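The top view shows the lid on the tub at about (333,285), five breakers on the rail at (145–235,270), and the loose one at (260,190). The link hangs at about (440,158), the panel is at (490,295), and the green decoy is at (158,348). I'll go over the tub for a close look.

Request:
move_arm --series "208 -241 -38 0 0 0;208 -241 -38 0 0 0;208 -241 -38 0 0 0;208 -241 -38 0 0 0;208 -241 -38 0 0 0;208 -241 -38 0 0 0;208 -241 -38 0 0 0;208 -241 -38 0 0 0" --jaw 1

```text
time: 2.27
position: [0.3323, -0.28, 0.283]
tool_rot: [0.983, 0.183, 0.0, -0.001]
ft_force: [1.6, -0.6, -0.8]
grip_width: 0.0869
grip_force: 0.0
```

Request:
move_arm --series "208 -241 -38 0 0 -55;208 -241 -38 0 0 -55;208 -241 -38 0 0 -55;208 -241 -38 0 0 -55;208 -241 -38 0 0 -55;208 -241 -38 0 0 -55;208 -241 -38 0 0 -55;208 -241 -38 0 0 -55"

```text
time: 2.93
position: [0.4402, 0.0193, 0.3214]
tool_rot: [0.785, 0.619, 0.001, 0.0]
ft_force: [0.3, 0.4, 0.2]
grip_width: 0.0867
grip_force: 0.0
```

Run:
```python
from h import *
st();p=snap('wrist','w1.png');st()
find(p,['lid','tub'],n=3);find(p,['tub','tub_slot','lid_lug','lid'],'tip_of')
```

```text
t 2.93 pos [0.4402 0.0193 0.3214] R [[0.233, 0.972, 0.002], [0.972, -0.233, 0.001], [0.001, 0.002, -1.0]] F [0.3 0.4 0.2] w 0.0867 g 0.0
t 2.98 pos [0.4417 0.0224 0.322 ] R [[0.229, 0.973, 0.005], [0.973, -0.229, 0.004], [0.005, 0.004, -1.0]] F [1.5 2.1 0.5] w 0.0871 g 0.0
search_frame lid [([0.453, 0.022, 0.105], 0.73), ([0.474, 0.199, 0.067], 0.24)]
search_frame tub [([0.456, 0.026, 0.108], 0.69)]
tip_of tub []
tip_of tub_slot [([0.45, 0.016, 0.091], 0.62)]
tip_of lid_lug [([0.476, -0.084, 0.102], 0.59)]
tip_of lid [([0.454, 0.015, 0.093], 0.88)]
```

View pics/w1.png

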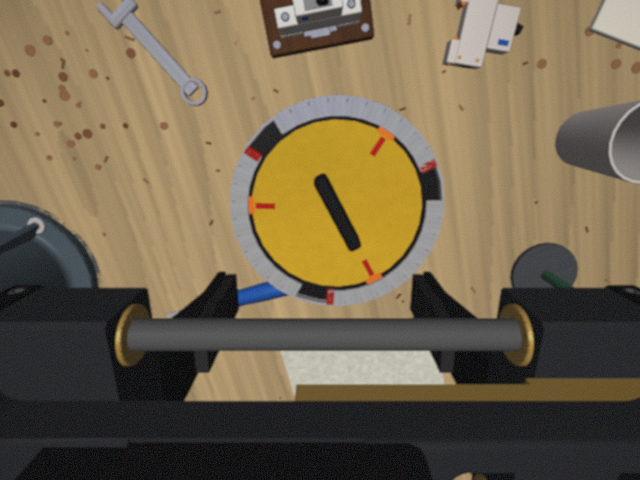

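The wrist view shows the lid's orange lugs at (388,135), (256,205) and (374,280). The dark slots are at (265,140), (432,185) and (316,292), each with a red stop on its anticlockwise end.

Run:
```python
from h import *
p=snap('wrist')
img=p['img']; cv2.imwrite('pics/crop.png',cv2.resize(img[85:315,220:450,::-1],None,fx=2.5,fy=2.5,interpolation=cv2.INTER_CUBIC))
hsv=cv2.cvtColor(img,cv2.COLOR_RGB2HSV)
m=((hsv[...,0]>18)&(hsv[...,0]<30)&(hsv[...,1]>180)&(hsv[...,2]>100)).astype(np.uint8);m[:80]=0;m[330:]=0
c=max(cv2.findContours(m,0,2)[0],key=cv2.contourArea)
pts=np.array([ray(p,u[0],0.103)[:2] for u in c.astype(float)])
A=np.c_[2*pts,np.ones(len(pts))];s=np.linalg.lstsq(A,(pts**2).sum(1),rcond=None)[0];C=s[:2];print('lid c',C,'r',np.sqrt(s[2]+C@C))
for z,uv in[(0.103,(376,147)),(0.103,(266,206)),(0.103,(368,267)),(0.103,(388,135)),(0.103,(254,205)),(0.103,(374,280)),(0.108,(265,140)),(0.108,(432,185)),(0.108,(316,292)),(.108,(252,153)),(.108,(428,166)),(.108,(330,298))]:
    d=ray(p,uv,z)[:2]-C;print(uv,np.round(np.degrees(np.arctan2(d[1],d[0])),1),np.round(np.hypot(*d),3))
for a,b in[((322,180),(353,243))]:
    d=ray(p,b,.135)-ray(p,a,.135);print('grip',np.degrees(np.arctan2(d[1],d[0])),np.hypot(*d[:2]),(ray(p,b,.135)+ray(p,a,.135))/2)
```

```text
lid c [0.45253223 0.01515127] r 0.08448991295666897
(376, 147) 41.5 0.069
(266, 206) 167.6 0.072
(368, 267) -77.1 0.078
(388, 135) 39.6 0.085
(254, 205) 166.7 0.084
(374, 280) -77.4 0.095
(265, 140) 123.2 0.094
(432, 185) -2.1 0.098
(316, 292) -116.3 0.099
(252, 153) 133.8 0.097
(428, 166) 9.3 0.098
(330, 298) -107.2 0.105
grip -77.95495213891199 0.06791677127223175 [0.45314257 0.01359559 0.135     ]
```

View pics/crop.png

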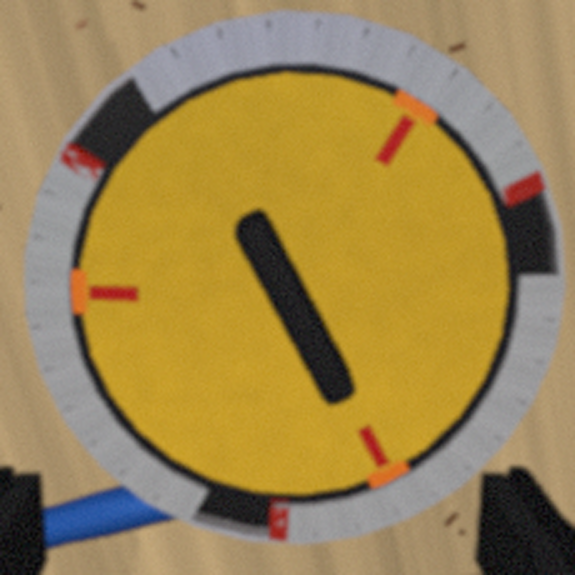

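The crop shows the lugs near -77°, 42° and 166°, and the slots near 0°, 120° and -120°. So the lid needs about 76° anticlockwise. I'll go down to the grip with the fingers across it.

Request:
move_arm --series "-5 13 150 0 0 -26;-5 13 150 0 0 -26;-5 13 150 0 0 -26;-5 13 150 0 0 -26;-5 13 165 0 0 -26;-5 13 180 0 0 -26;-5 13 192 0 0 -26;-5 13 192 0 0 -26" --jaw 1

```text
time: 4.0
position: [0.4501, 0.007, 0.1267]
tool_rot: [0.63, 0.777, -0.001, -0.002]
ft_force: [0.4, -0.6, 0.6]
grip_width: 0.0871
grip_force: 0.0
```

Request:
move_arm --series "0 0 0 0 0 0;0 0 0 0 0 0;0 0 0 0 0 0;0 0 0 0 0 0;0 0 0 0 0 0;0 0 0 0 0 0" --jaw 0 --newtons 30

```text
time: 4.5
position: [0.4512, 0.0082, 0.1291]
tool_rot: [0.629, 0.778, 0.0, 0.0]
ft_force: [0.5, 0.2, 0.3]
grip_width: 0.0548
grip_force: 0.0
```

Request:
move_arm --series "6 3 0 0 0 0;6 3 0 0 0 0;6 3 0 0 0 0;6 3 0 0 0 0;6 3 0 0 0 0;6 3 0 0 0 0;6 3 0 0 0 0;6 3 0 0 0 0"

```text
time: 5.17
position: [0.4528, 0.0147, 0.1285]
tool_rot: [0.629, 0.777, 0.0, -0.0]
ft_force: [0.2, 0.7, -0.5]
grip_width: 0.0136
grip_force: 29.9
```

Request:
move_arm --series "0 0 0 0 0 0;0 0 0 0 0 0;0 0 0 0 0 0"

```text
time: 5.42
position: [0.4528, 0.0147, 0.1285]
tool_rot: [0.629, 0.777, 0.0, 0.0]
ft_force: [1.3, 0.8, -0.4]
grip_width: 0.0136
grip_force: 29.9
```

Request:
move_arm --series "0 0 0 0 0 -5;0 0 0 0 0 -10;0 0 0 0 0 -15;0 0 0 0 0 -20;0 0 0 0 0 -25;0 0 0 0 0 -30;0 0 0 0 0 -35;0 0 0 0 0 -40"

```text
time: 6.08
position: [0.4525, 0.0147, 0.1285]
tool_rot: [0.323, 0.946, -0.0, -0.0]
ft_force: [-0.3, 0.9, 0.0]
grip_width: 0.0136
grip_force: 29.9
```

Run:
```python
from h import *
o=st();print(o['moment'])
p=snap('wrist','w2.png');find(p,['tub_slot','lid_lug'],'tip_of');p=snap('top');find(p,['tub_slot','lid_lug'],'tip_of')
```

```text
t 6.08 pos [0.4525 0.0147 0.1285] R [[-0.791, 0.611, -0.0], [0.611, 0.791, 0.0], [0.0, -0.0, -1.0]] F [-0.3  0.9  0. ] w 0.0136 g 29.9
[ 0.032098   -0.14341549 -0.10179536]
tip_of tub_slot []
tip_of lid_lug []
tip_of tub_slot [([0.547, 0.019, 0.106], 0.84)]
tip_of lid_lug [([0.538, -0.044, 0.1], 0.57)]
```

View pics/w2.png

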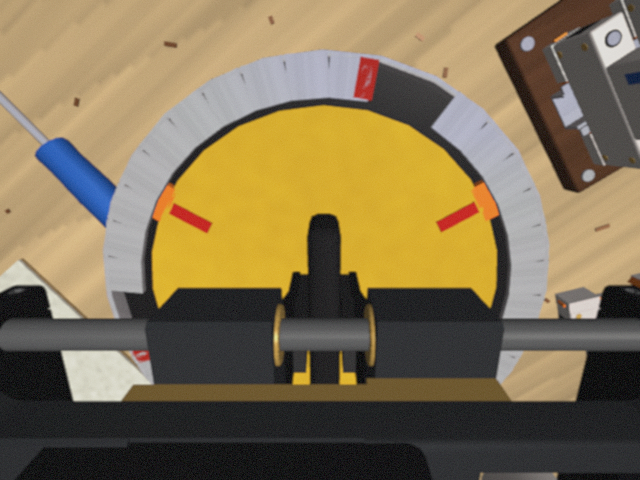

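The turn is free, with the near lug at (485,200) still about 38° short of the slot at (410,90). I'll continue.

Request:
move_arm --series "0 0 0 0 0 -5;0 0 0 0 0 -10;0 0 0 0 0 -15;0 0 0 0 0 -20;0 0 0 0 0 -25;0 0 0 0 0 -30;0 0 0 0 0 -34;0 0 0 0 0 -36"

```text
time: 7.05
position: [0.4527, 0.0147, 0.1285]
tool_rot: [0.016, 1.0, 0.0, -0.0]
ft_force: [-0.4, -0.6, -0.4]
grip_width: 0.014
grip_force: 29.9
```

Run:
```python
from h import *
o=st();print(o['moment'])
p=snap('wrist','w3.png')
```

```text
t 7.05 pos [0.4527 0.0147 0.1285] R [[-0.999, 0.033, -0.0], [0.033, 0.999, 0.0], [0.0, 0.0, -1.0]] F [-0.4 -0.6 -0.4] w 0.014 g 29.9
[ 0.11137921 -0.20115386 -0.06671364]
```

View pics/w3.png

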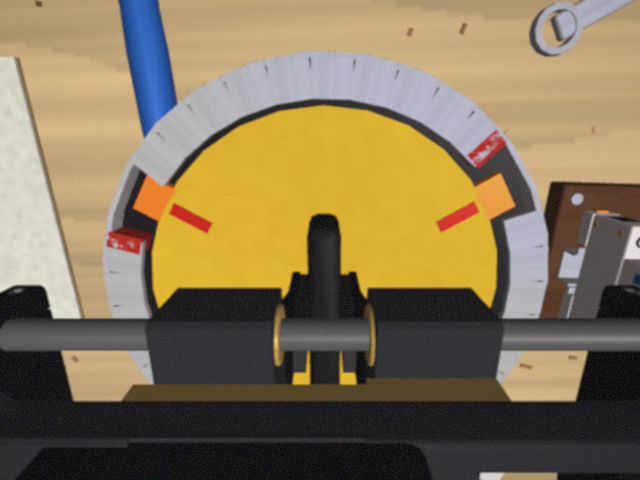

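Both visible lugs, at (155,197) and (495,195), show inside their slots. I'll measure how well they are centred.

Run:
```python
from h import *
p=snap('wrist');cv2.imwrite('pics/w4.png',np.hstack([cv2.resize(p['img'][130:260,a:a+100,::-1],None,fx=4,fy=4,interpolation=cv2.INTER_CUBIC) for a in(95,455)]))
```

```text
(no output)
```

View pics/w4.png

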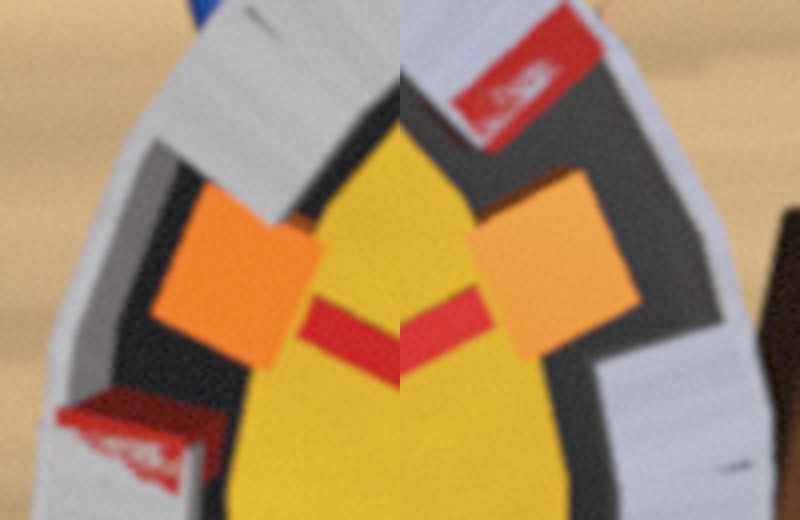

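Run:
```python
from h import *
p=snap('wrist');o=robot.get_obs()
C=np.array([0.4527,0.0147])
def a(side,x,y,z):
    u=(95+x/4) if side=='L' else 455+(x-400)/4
    d=ray(p,(u,130+y/4),z)[:2]-C;return round(np.degrees(np.arctan2(d[1],d[0])),1),round(np.hypot(*d),4)
for s,n,z,l in[('L','slot cw',.108,[(275,222),(160,142)]),('L','red',.108,[(60,415),(190,440)]),('L','lug',.103,[(320,240),(270,370),(150,315)]),('L','mark',.103,[(390,365),(310,315)]),
 ('R','slot cw',.108,[(595,365),(720,320)]),('R','red',.108,[(490,150),(605,50)]),('R','lug',.103,[(580,170),(640,300),(540,355),(465,235)]),('R','mark',.103,[(400,360),(485,305)])]:
    print(s,n,[a(s,*q,z) for q in l])
```

```text
L slot cw [(np.float64(-127.6), np.float64(0.0907)), (np.float64(-127.9), np.float64(0.1055))]
L red [(np.float64(-108.3), np.float64(0.1065)), (np.float64(-109.0), np.float64(0.0913))]
L lug [(np.float64(-127.1), np.float64(0.0867)), (np.float64(-115.3), np.float64(0.0859)), (np.float64(-115.8), np.float64(0.1011))]
L mark [(np.float64(-120.3), np.float64(0.073)), (np.float64(-121.1), np.float64(0.0838))]
R slot cw [(np.float64(111.1), np.float64(0.0915)), (np.float64(110.8), np.float64(0.1063))]
R red [(np.float64(129.5), np.float64(0.0918)), (np.float64(129.9), np.float64(0.1075))]
R lug [(np.float64(123.4), np.float64(0.1001)), (np.float64(113.1), np.float64(0.1005)), (np.float64(112.1), np.float64(0.0876)), (np.float64(124.1), np.float64(0.0855))]
R mark [(np.float64(117.1), np.float64(0.0722)), (np.float64(118.0), np.float64(0.0838))]
```

Slots are centred near +1°, and the lugs are at about -1.5°. I'll turn 2.5° more and lift slowly.

Request:
move_arm --series "0 0 0 0 0 -1.3;0 0 0 0 0 -2.6;0 0 0 0 0 -2.6;0 0 -3 0 0 -2.6;0 0 -7 0 0 -2.6;0 0 -11 0 0 -2.6"

```text
time: 7.7
position: [0.4525, 0.0147, 0.1397]
tool_rot: [-0.006, 1.0, 0.0, -0.0]
ft_force: [0.8, 0.5, -2.6]
grip_width: 0.014
grip_force: 29.9
```

Request:
move_arm --series "0 0 -6 0 0 0;0 0 -16 0 0 0;0 0 -32 0 0 0;0 0 -60 0 0 0;0 0 -90 0 0 0;0 0 -110 0 0 0;0 0 -110 0 0 0"

```text
time: 8.28
position: [0.4553, 0.0142, 0.2539]
tool_rot: [-0.006, 1.0, -0.001, 0.005]
ft_force: [0.4, -0.5, -3.3]
grip_width: 0.014
grip_force: 29.9
```

Run:
```python
from h import *
o=st()
p=snap('top');find(p,['lid','panel'],'tip_of')
find(p,['panel','breaker6'],n=8)
img=p['img'];hsv=cv2.cvtColor(img,cv2.COLOR_RGB2HSV)
m=((hsv[...,1]<60)&(hsv[...,2]>130)).astype(np.uint8);m[:220]=0
m=cv2.morphologyEx(m,cv2.MORPH_OPEN,np.ones((5,5)))
c=max(cv2.findContours(m,0,2)[0],key=cv2.contourArea);b=cv2.minAreaRect(c);print(b,ray(p,b[0],.005))
```

```text
t 8.28 pos [0.4553 0.0142 0.2539] R [[-1.0, -0.012, 0.01], [-0.012, 1.0, -0.002], [-0.01, -0.002, -1.0]] F [ 0.4 -0.5 -3.3] w 0.014 g 29.9
tip_of lid [([0.482, 0.294, 0.058], 0.63)]
tip_of panel [([0.483, 0.29, 0.001], 0.68), ([0.432, -0.305, -0.001], 0.61)]
search_frame panel [([0.427, -0.302, 0.005], 0.72)]
search_frame breaker6 [([0.478, 0.243, 0.067], 0.95), ([0.48, 0.322, 0.067], 0.86), ([0.487, 0.368, 0.066], 0.79), ([0.34, 0.352, 0.042], 0.79), ([0.653, 0.157, 0.023], 0.78), ([0.474, 0.205, 0.067], 0.76), ([0.484, 0.291, 0.06], 0.65)]
((490.934326171875, 294.70184326171875), (114.724609375, 115.60995483398438), 88.36341857910156) [ 0.43211183 -0.30694688  0.005     ]
```

The lid came free. The panel's middle is at (0.432,-0.306), so I'll carry the lid there.

Request:
move_arm --series "3 -30 0 0 0 0;6 -70 0 0 0 0;9 -110 0 0 0 0;13 -150 0 0 0 0;16 -190 0 0 0 0;19 -225 0 0 0 0;22 -255 0 0 0 0;24 -280 0 0 0 0"

```text
time: 9.2
position: [0.4309, -0.2677, 0.2477]
tool_rot: [-0.005, 1.0, 0.001, -0.001]
ft_force: [0.6, 0.4, -2.7]
grip_width: 0.014
grip_force: 29.9
```

Request:
move_arm --series "1 -20 0 0 0 0;2 -40 0 0 0 0;2 -40 20 0 0 0;2 -40 50 0 0 0;2 -40 85 0 0 0;2 -40 120 0 0 0;2 -40 145 0 0 0;2 -40 155 0 0 0"

```text
time: 9.87
position: [0.4278, -0.303, 0.0895]
tool_rot: [-0.006, 1.0, 0.004, -0.004]
ft_force: [0.3, 1.4, -2.8]
grip_width: 0.0136
grip_force: 29.9
```

Run:
```python
from h import *
o=st();print(to_tool([.432,-.306,.045]))
```

```text
t 9.87 pos [ 0.4278 -0.303   0.0895] R [[-1.0, -0.011, -0.007], [-0.011, 1.0, 0.008], [0.007, 0.008, -1.0]] F [ 0.3  1.4 -2.8] w 0.0136 g 29.9
[-4.5 -3.4 44.5]
```

Request:
move_arm --series "-3 0 10 0 0 0;-3 0 25 0 0 0;-3 0 35 0 0 0;-3 0 38 0 0 0;-3 0 38 0 0 0;-3 0 38 0 0 0"

```text
time: 10.37
position: [0.4339, -0.3059, 0.0571]
tool_rot: [-0.006, 1.0, -0.0, 0.0]
ft_force: [0.7, 0.3, -3.0]
grip_width: 0.0138
grip_force: 29.9
```

Run:
```python
from h import *
o=st();print(to_tool([.432,-.306,.045]))
```

```text
t 10.37 pos [ 0.4339 -0.3059  0.0571] R [[-1.0, -0.012, 0.001], [-0.012, 1.0, -0.001], [-0.001, -0.001, -1.0]] F [ 0.7  0.3 -3. ] w 0.0138 g 29.9
[ 1.9 -0.1 12.1]
```

Request:
move_arm --series "2 0 6 0 0 0;2 0 11 0 0 0;2 0 13 0 0 0;2 0 13 0 0 0;2 0 13 0 0 0"

```text
time: 10.78
position: [0.4315, -0.3056, 0.0436]
tool_rot: [-0.006, 1.0, -0.0, 0.0]
ft_force: [-0.8, 0.3, -2.8]
grip_width: 0.014
grip_force: 29.9
```

Request:
move_arm --series "0 0 0 0 0 0;0 0 0 0 0 0;0 0 0 0 0 0;0 0 0 0 0 0" --jaw 0.5

```text
time: 11.12
position: [0.4317, -0.3058, 0.0438]
tool_rot: [-0.006, 1.0, -0.0, 0.0]
ft_force: [0.6, -0.6, 0.4]
grip_width: 0.0328
grip_force: 0.0
```

Request:
move_arm --series "0 0 -20 0 0 0;0 0 -50 0 0 0;0 0 -90 0 0 0;0 0 -130 0 0 0;0 0 -170 0 0 0;0 0 -210 0 0 0;0 0 -210 0 0 0"

```text
time: 11.7
position: [0.4348, -0.3089, 0.2618]
tool_rot: [-0.006, 1.0, -0.006, 0.006]
ft_force: [1.2, -0.9, -0.2]
grip_width: 0.0434
grip_force: 0.0
```

Run:
```python
from h import *
o=st()
p=snap('top');find(p,['lid'],'tip_of');find(p,['link'],'tip_of');find(p,['link','breaker6','stand','lid'],n=8)
T=snap('scene');find(T,['link'],'tip_of');find(T,['link','breaker6','stand'],n=8)
def disp(p,c,zt,name):
    u,v=proj(p,c);x,y=int(u),int(v);return cv2.resize(p['img'][max(0,y-50):y+50,max(0,x-50):x+50,::-1],(400,400),interpolation=cv2.INTER_CUBIC)
cv2.imwrite('pics/link.png',np.hstack([disp(p,(.69,-.168,.15),0,''),disp(T,(.69,-.168,.15),0,'')]))
```

```text
t 11.7 pos [ 0.4348 -0.3089  0.2618] R [[-1.0, -0.012, 0.012], [-0.012, 1.0, -0.013], [-0.012, -0.013, -1.0]] F [ 1.2 -0.9 -0.2] w 0.0434 g 0.0
tip_of lid [([0.434, -0.3, 0.004], 0.64)]
tip_of link [([0.671, -0.173, 0.157], 0.81), ([0.534, -0.301, 0.016], 0.2)]
search_frame link [([0.668, -0.17, 0.173], 0.64)]
search_frame breaker6 [([0.479, 0.241, 0.07], 0.97), ([0.472, 0.202, 0.066], 0.92), ([0.49, 0.368, 0.067], 0.8), ([0.482, 0.325, 0.064], 0.77), ([0.653, 0.158, 0.026], 0.77), ([0.485, 0.29, 0.062], 0.72), ([0.342, 0.353, 0.045], 0.67), ([0.419, -0.276, 0.016], 0.16)]
search_frame stand [([0.709, -0.158, 0.012], 0.87)]
search_frame lid [([0.42, -0.277, 0.017], 0.91)]
tip_of link [([0.672, -0.17, 0.163], 0.7), ([0.491, 0.376, 0.061], 0.34)]
search_frame link [([0.676, -0.177, 0.178], 0.78)]
search_frame breaker6 [([0.507, 0.328, 0.07], 0.8), ([0.664, 0.16, 0.02], 0.78), ([0.351, 0.353, 0.046], 0.69), ([0.507, 0.239, 0.061], 0.68), ([0.508, 0.368, 0.064], 0.68), ([0.506, 0.29, 0.064], 0.59)]
search_frame stand [([0.716, -0.164, 0.009], 0.7)]
```

View pics/link.png

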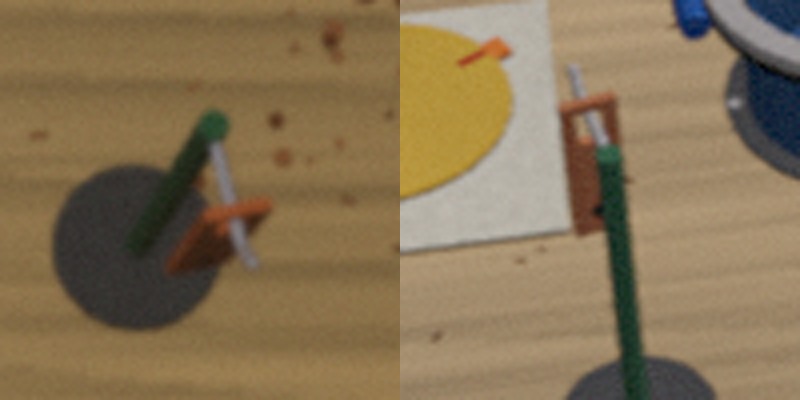

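The lid lies in the panel's middle. In the crops the link hangs on the wire about 40 mm from the post, with the wire pointing roughly -x and slightly -y. Next is the loose breaker, so I'll take a close look from above it.

Request:
move_arm --series "-113 232 -10 0 0 0;-113 232 -10 0 0 0;-113 232 -10 0 0 0;-113 232 -10 0 0 0;-113 232 -10 0 0 0;-113 232 -10 0 0 0;-113 232 -10 0 0 0;-113 232 -10 0 0 0" --jaw 1

```text
time: 12.97
position: [0.5425, -0.0696, 0.2634]
tool_rot: [-0.008, 1.0, 0.0, 0.0]
ft_force: [0.3, 0.0, -0.3]
grip_width: 0.0844
grip_force: 0.0
```

Request:
move_arm --series "-113 232 -10 0 0 20;-113 232 -10 0 0 20;-113 232 -10 0 0 20;-113 232 -10 0 0 20;-113 232 -10 0 0 20;-113 232 -10 0 0 20;-113 232 -10 0 0 20;-113 232 -10 0 0 20"

```text
time: 13.63
position: [0.6535, 0.1629, 0.273]
tool_rot: [0.167, 0.986, 0.0, 0.001]
ft_force: [0.2, 0.3, 0.9]
grip_width: 0.0869
grip_force: 0.0
```

Run:
```python
from h import *
o=st()
p=snap('wrist','w5.png');find(p,['breaker6'],'tip_of');find(p,['breaker6']);print(proj(p,(.655,.157,.018)))
```

```text
t 13.63 pos [0.6535 0.1629 0.273 ] R [[-0.945, 0.328, 0.001], [0.328, 0.945, 0.001], [-0.001, 0.001, -1.0]] F [0.2 0.3 0.9] w 0.0869 g 0.0
tip_of breaker6 [([0.664, 0.156, 0.007], 0.96), ([0.478, 0.206, 0.064], 0.83)]
search_frame breaker6 [([0.532, 0.366, 0.038], 0.9), ([0.5, 0.204, 0.076], 0.87), ([0.513, 0.287, 0.064], 0.72)]
[319.46901237 201.95245532]
```

View pics/w5.png

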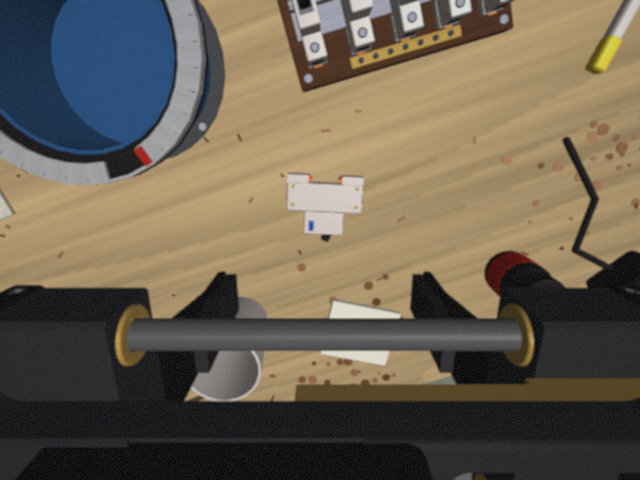

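The loose breaker shows its body at (325,197) and its nose at (324,223), turned about 3° from the tool.

Run:
```python
from h import *
p=snap('wrist');o=st()
c=ray(p,(324,223.5),.018);print(c,[ray(p,u,.018)[:2] for u in((305,223),(343,224))])
print(ray(p,(325,197),.018));print(to_tool([c[0],c[1],.026]))
```

```text
t 13.83 pos [0.6515 0.1586 0.273 ] R [[-0.943, 0.333, -0.002], [0.333, 0.943, -0.001], [0.001, -0.002, -1.0]] F [ 0.5  0.7 -1.3] w 0.087 g 0.0
[0.67777077 0.14884198 0.018     ] [array([0.66989902, 0.12832826]), array([0.68564767, 0.1693691 ])]
[0.64889628 0.1602446  0.018     ]
[-2.84e+01 -1.00e-01  2.47e+02]
```

Request:
move_arm --series "-28 0 40 0 0 3;-28 0 80 0 0 3;-28 0 120 0 0 3;-28 0 160 0 0 3;-28 0 195 0 0 3;-28 0 220 0 0 3;-28 0 225 0 0 3;-28 0 225 0 0 3"

```text
time: 14.5
position: [0.6767, 0.1497, 0.0465]
tool_rot: [0.195, 0.981, -0.001, -0.003]
ft_force: [0.1, 0.1, -0.6]
grip_width: 0.087
grip_force: 0.0
```

Run:
```python
from h import *
p=snap('wrist','w6.png');o=st();print(to_tool([.6778,.1488,.026]),find(p,['breaker6'],'tip_of'))
print(proj(p,(.6778,.1488,.018)))
```

```text
t 14.55 pos [0.6786 0.1502 0.0488] R [[-0.924, 0.382, -0.0], [0.382, 0.924, -0.0], [0.0, -0.0, -1.0]] F [0.6 0.3 0.4] w 0.0868 g 0.0
tip_of breaker6 [([0.661, 0.155, 0.007], 0.63)]
[ 0.2 -1.6 22.8] None
[323.73035099 286.37168601]
```

View pics/w6.png

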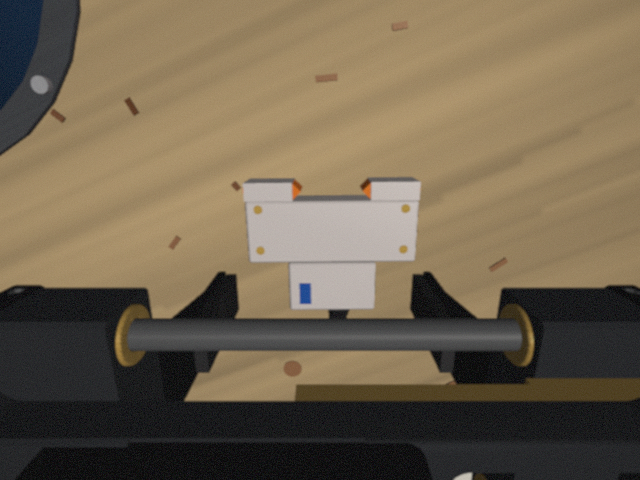

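The nose is at (332,285), about 3 mm to tool +y, and well aligned. I'll go down and grip.

Request:
move_arm --series "0 3 12 0 0 0;0 3 23 0 0 0;0 3 23 0 0 0"

```text
time: 14.85
position: [0.6787, 0.1547, 0.0244]
tool_rot: [0.193, 0.981, -0.0, -0.001]
ft_force: [-0.6, 0.7, -0.5]
grip_width: 0.0869
grip_force: 0.0
```

Request:
move_arm --series "0 0 0 0 0 0;0 0 0 0 0 0;0 0 0 0 0 0;0 0 0 0 0 0;0 0 0 0 0 0;0 0 0 0 0 0;0 0 0 0 0 0;0 0 0 0 0 0" --jaw 0 --newtons 30

```text
time: 15.52
position: [0.6796, 0.1544, 0.0257]
tool_rot: [0.194, 0.981, -0.0, 0.0]
ft_force: [0.3, -0.0, 0.5]
grip_width: 0.0447
grip_force: 29.9
```

Request:
move_arm --series "0 0 -20 0 0 0;0 0 -60 0 0 0;0 0 -100 0 0 0;0 0 -140 0 0 0;0 0 -170 0 0 0;0 0 -170 0 0 0;0 0 -170 0 0 0"

```text
time: 16.1
position: [0.6808, 0.1547, 0.1982]
tool_rot: [0.194, 0.981, 0.001, 0.003]
ft_force: [0.2, 0.6, -1.6]
grip_width: 0.0448
grip_force: 29.9
```

Run:
```python
from h import *
st();print(to_tool([.4525,.0147,.2]))
```

```text
t 16.1 pos [0.6808 0.1547 0.1982] R [[-0.925, 0.38, 0.005], [0.38, 0.925, 0.0], [-0.005, 0.002, -1.0]] F [ 0.2  0.6 -1.6] w 0.0448 g 29.9
[ 158.  -216.2   -3. ]
```

Request:
move_arm --series "160 -211 0 0 0 50;160 -211 0 0 0 50;160 -211 0 0 0 50;160 -211 0 0 0 50;160 -211 0 0 0 50;160 -211 0 0 0 50;160 -211 0 0 0 50;160 -211 0 0 0 50"

```text
time: 16.77
position: [0.4451, 0.0198, 0.1935]
tool_rot: [0.592, 0.806, -0.002, -0.005]
ft_force: [-0.2, 0.6, -0.8]
grip_width: 0.0448
grip_force: 29.9
```

Request:
move_arm --series "0 0 0 0 0 7;0 0 0 0 0 14;0 0 0 0 0 17;0 0 0 0 0 17;0 0 0 0 0 17"

```text
time: 17.18
position: [0.4517, 0.0205, 0.1947]
tool_rot: [0.702, 0.712, -0.0, -0.001]
ft_force: [-0.3, -0.3, -1.3]
grip_width: 0.0449
grip_force: 29.9
```

Run:
```python
from h import *
st();print(to_tool([.4525,.020,.075]))
p=snap('wrist','w7.png')
```

```text
t 17.18 pos [0.4517 0.0205 0.1947] R [[-0.015, 1.0, -0.001], [1.0, 0.015, 0.0], [0.0, -0.001, -1.0]] F [-0.3 -0.3 -1.3] w 0.0449 g 29.9
[ -0.6   1.  119.7]
```

View pics/w7.png

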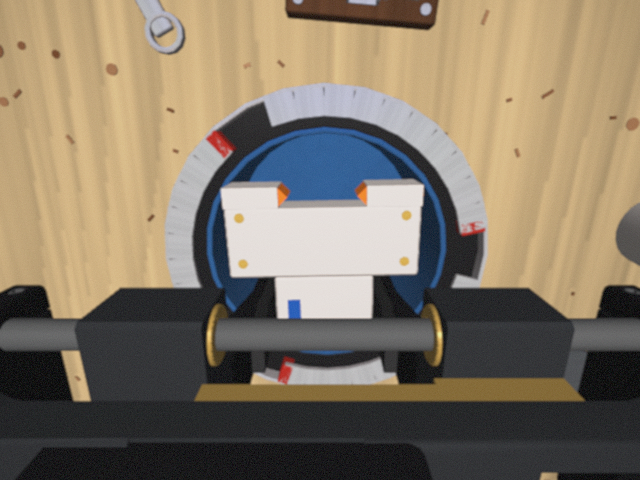

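The breaker is held and centred over the open tub. I'll lower it, let go and rise.

Request:
move_arm --series "0 0 35 0 0 0;0 0 70 0 0 0;0 0 100 0 0 0;0 0 116 0 0 0;0 0 118 0 0 0;0 0 118 0 0 0"

```text
time: 17.73
position: [0.451, 0.0204, 0.0765]
tool_rot: [0.702, 0.712, -0.001, -0.001]
ft_force: [-0.6, -0.0, -1.2]
grip_width: 0.0446
grip_force: 29.9
```

Request:
move_arm --series "0 0 0 0 0 0;0 0 0 0 0 0;0 0 0 0 0 0;0 0 0 0 0 0" --jaw 0.8

```text
time: 18.07
position: [0.4522, 0.02, 0.0787]
tool_rot: [0.703, 0.711, 0.001, 0.001]
ft_force: [-0.3, 0.5, 0.3]
grip_width: 0.0635
grip_force: 0.0
```

Request:
move_arm --series "0 0 -40 0 0 0;0 0 -80 0 0 0;0 0 -120 0 0 0;0 0 -160 0 0 0;0 0 -180 0 0 0;0 0 -180 0 0 0"

```text
time: 18.57
position: [0.4545, 0.0197, 0.2632]
tool_rot: [0.703, 0.711, 0.004, 0.006]
ft_force: [-0.3, -0.4, -0.8]
grip_width: 0.0692
grip_force: 0.0
```

Run:
```python
from h import *
st();p=snap('wrist');find(p,['breaker1'],'tip_of',8)
p=snap('top');find(p,['breaker1'],'tip_of',8);find(p,['lid'],'tip_of')
print(to_tool([.48,.288,.25]))
```

```text
t 18.57 pos [0.4545 0.0197 0.2632] R [[-0.012, 1.0, 0.013], [1.0, 0.012, -0.003], [-0.003, 0.013, -1.0]] F [-0.3 -0.4 -0.8] w 0.0692 g 0.0
tip_of breaker1 [([0.453, 0.034, 0.013], 0.63)]
tip_of breaker1 [([0.341, 0.357, 0.036], 0.9), ([0.483, 0.295, 0.06], 0.82), ([0.487, 0.375, 0.062], 0.73), ([0.484, 0.33, 0.067], 0.72), ([0.478, 0.249, 0.065], 0.71), ([0.476, 0.209, 0.062], 0.62)]
tip_of lid [([0.433, -0.3, 0.002], 0.96), ([0.481, 0.289, 0.001], 0.22)]
[267.3  33.    6.4]
```

Request:
move_arm --series "267 30 0 0 0 5;267 30 0 0 0 5;267 30 0 0 0 5;267 30 0 0 0 5;267 30 0 0 0 5;267 30 0 0 0 5;267 30 0 0 0 5;267 30 0 0 0 5"

```text
time: 19.48
position: [0.4777, 0.2913, 0.2554]
tool_rot: [0.732, 0.682, -0.001, -0.001]
ft_force: [0.0, 0.1, 0.1]
grip_width: 0.0699
grip_force: 0.0
```

Run:
```python
from h import *
st();p=snap('wrist','w8.png');st();find(p,['breaker1'],'tip_of',8);find(p,['breaker1'],n=8)
```

```text
t 19.48 pos [0.4777 0.2913 0.2554] R [[0.071, 0.997, -0.002], [0.997, -0.071, 0.001], [0.0, -0.002, -1.0]] F [0.  0.1 0.1] w 0.0699 g 0.0
t 19.53 pos [0.4773 0.289  0.2553] R [[0.072, 0.997, -0.004], [0.997, -0.072, -0.001], [-0.002, -0.003, -1.0]] F [-0.4 -1.2 -0.3] w 0.0695 g 0.0
tip_of breaker1 [([0.484, 0.296, 0.06], 0.95), ([0.485, 0.335, 0.063], 0.88), ([0.491, 0.377, 0.06], 0.86), ([0.478, 0.206, 0.066], 0.58), ([0.48, 0.25, 0.06], 0.58), ([0.339, 0.358, 0.04], 0.57)]
search_frame breaker1 [([0.474, 0.216, 0.068], 0.91), ([0.49, 0.376, 0.092], 0.74), ([0.352, 0.36, 0.064], 0.72), ([0.485, 0.3, 0.065], 0.71), ([0.482, 0.258, 0.065], 0.61), ([0.488, 0.341, 0.085], 0.59)]
```

View pics/w8.png

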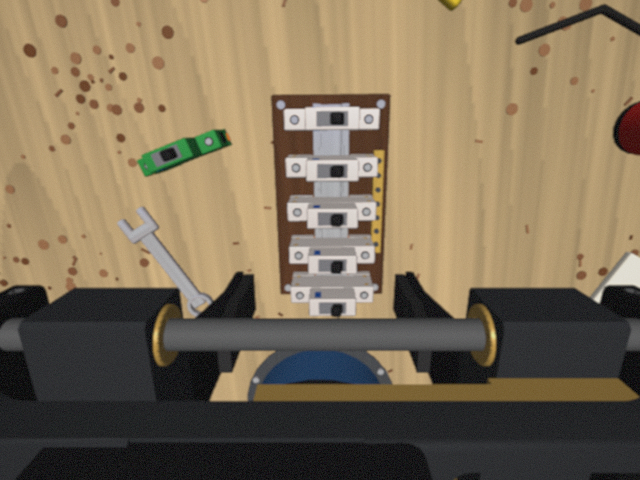

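All five breakers show on the rail in column u≈332, at rows ≈118, 170, 217, 263 and 303, with the green decoy at (185,152).

Run:
```python
from h import *
p=snap('wrist');st()
for v in(119,170,219,264,305): print(v,ray(p,(332,v),.098))
for k in range(5):
    c=[.4836+.0032*(k-2),.2928+.0429*(k-2)]; print(k,np.round(c,4),to_tool(c+[.091]),proj(p,c+[.093]))
```

```text
t 19.68 pos [0.4775 0.2862 0.2563] R [[0.076, 0.997, -0.003], [0.997, -0.076, -0.002], [-0.002, -0.003, -1.0]] F [ 0.2  0.3 -0.1] w 0.0696 g 0.0
119 [0.49035962 0.37065028 0.098     ]
170 [0.48754724 0.3302176  0.098     ]
219 [0.48461766 0.28810003 0.098     ]
264 [0.48170593 0.24623911 0.098     ]
305 [0.47884595 0.2051222  0.098     ]
0 [0.4772 0.207 ] [-78.7   6.2 165.4] [330.03517587 300.80557869]
1 [0.4804 0.2499] [-35.6   6.1 165.3] [330.19539508 258.34787188]
2 [0.4836 0.2928] [  7.4   6.  165.3] [330.36840722 212.50006687]
3 [0.4868 0.3357] [ 50.4   5.9 165.2] [330.55580823 162.83924841]
4 [0.49   0.3786] [ 93.4   5.8 165.1] [330.75947099 108.8691042 ]
```

Request:
move_arm --series "-40 4 10 0 0 0;-80 7 20 0 0 0;-80 7 60 0 0 0;-80 7 95 0 0 0;-80 7 120 0 0 0;-80 7 130 0 0 0;-80 7 130 0 0 0" --jaw 0.85

```text
time: 20.27
position: [0.4775, 0.2054, 0.1254]
tool_rot: [0.734, 0.679, -0.003, -0.002]
ft_force: [-0.1, 0.7, 0.2]
grip_width: 0.0742
grip_force: 0.0
```

Run:
```python
from h import *
p=snap('wrist','w9.png');st();print(proj(p,(.478,.2055,.093)),to_tool((.478,.2055,.091)))
find(p,['breaker1'],'tip_of',8)
```

```text
t 20.32 pos [0.4788 0.2061 0.127 ] R [[0.077, 0.997, -0.002], [0.997, -0.077, -0.001], [-0.001, -0.002, -1.0]] F [ 0.1 -0.1 -0.7] w 0.0741 g 0.0
[323.88875893 281.23523423] [-0.6 -0.7 36. ]
tip_of breaker1 [([0.485, 0.335, 0.062], 0.92), ([0.483, 0.293, 0.062], 0.91), ([0.479, 0.249, 0.067], 0.86), ([0.338, 0.358, 0.038], 0.78), ([0.476, 0.207, 0.066], 0.69)]
```

View pics/w9.png

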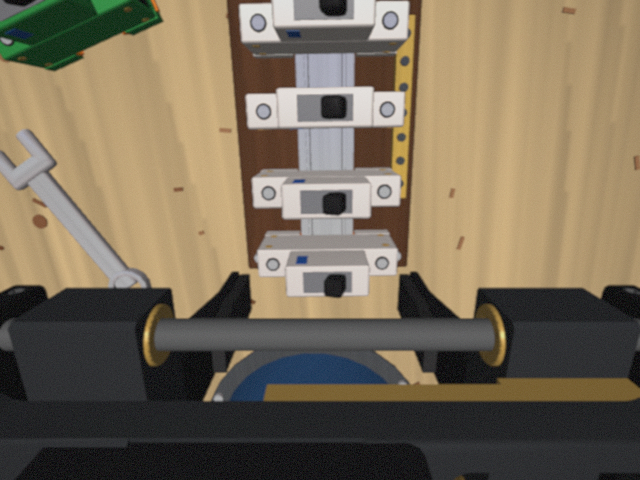

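The first breaker's nose is at (327,281), within 2 mm of where I expected it. I'll go down, grip and pull.

Request:
move_arm --series "0 0 20 0 0 0;0 0 33 0 0 0;0 0 36 0 0 0;0 0 36 0 0 0"

```text
time: 20.7
position: [0.4798, 0.2073, 0.0924]
tool_rot: [0.733, 0.68, 0.001, 0.0]
ft_force: [0.6, 0.3, 0.8]
grip_width: 0.074
grip_force: 0.0
```

Request:
move_arm --series "0 0 0 0 0 0;0 0 0 0 0 0;0 0 0 0 0 0;0 0 0 0 0 0;0 0 0 0 0 0;0 0 0 0 0 0;0 0 0 0 0 0" --jaw 0 --newtons 45

```text
time: 21.28
position: [0.4793, 0.2073, 0.0919]
tool_rot: [0.733, 0.68, 0.0, 0.0]
ft_force: [-1.6, 0.2, 2.2]
grip_width: 0.0447
grip_force: 44.9
```

Request:
move_arm --series "0 0 -3 0 0 0;0 0 -6 0 0 0;0 0 -10 0 0 0;0 0 -20 0 0 0;0 0 -50 0 0 0;0 0 -85 0 0 0;0 0 -120 0 0 0;0 0 -125 0 0 0"

```text
time: 21.95
position: [0.4825, 0.208, 0.2233]
tool_rot: [0.733, 0.68, 0.005, 0.003]
ft_force: [0.5, 0.1, -0.9]
grip_width: 0.0447
grip_force: 44.9
```

Run:
```python
from h import *
st();print(to_tool((.4525,-.0355,.216)))
p=snap('scene');find(p,['breaker1'],'tip_of',8)
```

```text
t 21.95 pos [0.4825 0.208  0.2233] R [[0.075, 0.997, 0.012], [0.997, -0.075, 0.003], [0.003, 0.012, -1.0]] F [ 0.5  0.1 -0.9] w 0.0447 g 44.9
[-245.1  -11.7    6.3]
tip_of breaker1 [([0.487, 0.21, 0.197], 0.82), ([0.482, 0.246, 0.059], 0.82), ([0.489, 0.377, 0.064], 0.73), ([0.482, 0.335, 0.065], 0.71), ([0.34, 0.36, 0.041], 0.65), ([0.484, 0.291, 0.06], 0.64), ([0.457, 0.033, 0.013], 0.47)]
```

Request:
move_arm --series "-40 -2 0 0 0 0;-80 -4 0 0 0 0;-120 -5 0 0 0 0;-160 -7 0 0 0 0;-200 -8 0 0 0 0;-235 -8 0 0 0 0;-244 -8 0 0 0 0;-244 -8 0 0 0 0"

```text
time: 22.72
position: [0.4519, -0.0375, 0.2154]
tool_rot: [0.735, 0.678, -0.001, -0.001]
ft_force: [0.5, 0.1, -1.2]
grip_width: 0.0448
grip_force: 44.9
```

Request:
move_arm --series "0 0 0 0 0 0;0 0 30 0 0 0;0 0 65 0 0 0;0 0 100 0 0 0;0 0 125 0 0 0;0 0 137 0 0 0;0 0 142 0 0 0;0 0 142 0 0 0"

```text
time: 23.38
position: [0.4518, -0.0335, 0.0734]
tool_rot: [0.733, 0.681, -0.001, -0.002]
ft_force: [0.1, -0.2, -1.4]
grip_width: 0.0448
grip_force: 45.0
```

Run:
```python
from h import *
st()
```

```text
t 23.38 pos [ 0.4518 -0.0335  0.0734] R [[0.073, 0.997, -0.004], [0.997, -0.073, 0.001], [0.001, -0.004, -1.0]] F [ 0.1 -0.2 -1.4] w 0.0448 g 45.0
```

Request:
move_arm --series "0 0 0 0 0 0;0 0 0 0 0 0;0 0 0 0 0 0;0 0 0 0 0 0" --jaw 0.7

```text
time: 23.72
position: [0.4535, -0.0355, 0.0754]
tool_rot: [0.733, 0.68, 0.001, 0.001]
ft_force: [0.4, 1.2, 0.0]
grip_width: 0.0586
grip_force: 0.0
```

Request:
move_arm --series "0 0 -30 0 0 0;0 0 -60 0 0 0;0 0 -100 0 0 0;0 0 -130 0 0 0;0 0 -130 0 0 0"

```text
time: 24.13
position: [0.4564, -0.0366, 0.2104]
tool_rot: [0.733, 0.68, 0.003, 0.006]
ft_force: [0.1, -0.2, 0.6]
grip_width: 0.0606
grip_force: 0.0
```

Request:
move_arm --series "40 1 0 0 0 0;80 2 0 0 0 0;120 3 0 0 0 0;160 4 0 0 0 0;200 6 0 0 0 0;240 7 0 0 0 0;275 8 0 0 0 0;286 8 0 0 0 0" --jaw 0.85

```text
time: 24.8
position: [0.4826, 0.2535, 0.2046]
tool_rot: [0.732, 0.681, 0.002, -0.0]
ft_force: [1.2, -0.2, 0.9]
grip_width: 0.0737
grip_force: 0.0
```

Request:
move_arm --series "0 0 0 0 0 0;0 0 30 0 0 0;0 0 60 0 0 0;0 0 80 0 0 0;0 0 80 0 0 0;0 0 80 0 0 0"

```text
time: 25.3
position: [0.4815, 0.2473, 0.1238]
tool_rot: [0.734, 0.679, -0.002, -0.001]
ft_force: [-0.1, 0.7, -0.2]
grip_width: 0.0738
grip_force: 0.0
```

Run:
```python
from h import *
st();print(to_tool((.482,.2495,.0915)))
p=snap('wrist');find(p,['breaker1'],'tip_of',8)
p=snap('top');find(p,['breaker1'],'tip_of',8)
```

```text
t 25.3 pos [0.4815 0.2473 0.1238] R [[0.077, 0.997, -0.003], [0.997, -0.077, -0.001], [-0.002, -0.003, -1.0]] F [-0.1  0.7 -0.2] w 0.0738 g 0.0
[ 2.2  0.4 32.3]
tip_of breaker1 [([0.489, 0.375, 0.059], 0.85), ([0.481, 0.25, 0.062], 0.83), ([0.337, 0.36, 0.04], 0.74), ([0.486, 0.336, 0.06], 0.66), ([0.484, 0.295, 0.061], 0.6)]
tip_of breaker1 [([0.452, -0.033, 0.042], 0.71), ([0.449, 0.034, 0.02], 0.59), ([0.482, 0.248, 0.064], 0.58)]
```

Request:
move_arm --series "0 0 20 0 0 0;0 0 30 0 0 0;0 0 33 0 0 0;0 0 33 0 0 0"

```text
time: 25.83
position: [0.4819, 0.2489, 0.0912]
tool_rot: [0.733, 0.68, -0.001, -0.0]
ft_force: [0.3, 0.0, -0.8]
grip_width: 0.074
grip_force: 0.0
```

Request:
move_arm --series "0 0 0 0 0 0;0 0 0 0 0 0;0 0 0 0 0 0;0 0 0 0 0 0;0 0 0 0 0 0;0 0 0 0 0 0;0 0 0 0 0 0" --jaw 0 --newtons 45

```text
time: 26.42
position: [0.4822, 0.2491, 0.0918]
tool_rot: [0.733, 0.68, -0.0, -0.0]
ft_force: [-1.7, 0.5, 2.5]
grip_width: 0.0444
grip_force: 44.9
```

Request:
move_arm --series "0 0 -3 0 0 0;0 0 -6 0 0 0;0 0 -10 0 0 0;0 0 -20 0 0 0;0 0 -50 0 0 0;0 0 -85 0 0 0;0 0 -120 0 0 0;0 0 -125 0 0 0"

```text
time: 27.08
position: [0.486, 0.2503, 0.2237]
tool_rot: [0.733, 0.68, 0.006, 0.003]
ft_force: [1.5, 0.2, -0.8]
grip_width: 0.0447
grip_force: 44.9
```

Request:
move_arm --series "-40 -2 0 0 0 0;-80 -4 0 0 0 0;-120 -5 0 0 0 0;-160 -7 0 0 0 0;-200 -8 0 0 0 0;-240 -9 0 0 0 0;-265 -10 0 0 0 0;-265 -10 0 0 0 0"

```text
time: 27.75
position: [0.4525, -0.0187, 0.2172]
tool_rot: [0.735, 0.678, -0.0, 0.001]
ft_force: [0.6, -0.7, -0.7]
grip_width: 0.0446
grip_force: 44.9
```

Run:
```python
from h import *
st();print(to_tool((.4525,-.0135,.073)))
p=snap('top');find(p,['breaker1'],'tip_of',8);st()
```

```text
t 27.75 pos [ 0.4525 -0.0187  0.2172] R [[0.081, 0.997, 0.001], [0.997, -0.081, -0.002], [-0.002, 0.001, -1.0]] F [ 0.6 -0.7 -0.7] w 0.0446 g 44.9
[  5.5  -0.6 144.2]
tip_of breaker1 [([0.482, 0.296, 0.061], 0.96), ([0.452, 0.036, 0.016], 0.85), ([0.491, 0.375, 0.064], 0.7), ([0.341, 0.356, 0.041], 0.69)]
t 27.85 pos [ 0.4522 -0.0152  0.217 ] R [[0.078, 0.997, 0.0], [0.997, -0.078, 0.0], [0.0, 0.0, -1.0]] F [ 0.1  0.9 -1.7] w 0.045 g 44.9
```

Request:
move_arm --series "0 0 0 0 0 0;0 0 30 0 0 0;0 0 65 0 0 0;0 0 100 0 0 0;0 0 125 0 0 0;0 0 137 0 0 0;0 0 140 0 0 0;0 0 140 0 0 0"

```text
time: 28.52
position: [0.4519, -0.0129, 0.076]
tool_rot: [0.733, 0.681, -0.0, -0.001]
ft_force: [-0.5, 1.4, 1.3]
grip_width: 0.0445
grip_force: 44.9
```

Request:
move_arm --series "0 0 0 0 0 0;0 0 0 0 0 0;0 0 0 0 0 0;0 0 0 0 0 0" --jaw 0.7

```text
time: 28.85
position: [0.4532, -0.0145, 0.0775]
tool_rot: [0.733, 0.68, 0.001, 0.001]
ft_force: [-0.3, 0.9, 0.6]
grip_width: 0.0589
grip_force: 0.0
```

Request:
move_arm --series "0 0 -30 0 0 0;0 0 -60 0 0 0;0 0 -100 0 0 0;0 0 -130 0 0 0;0 0 -130 0 0 0"

```text
time: 29.27
position: [0.4561, -0.0154, 0.2124]
tool_rot: [0.733, 0.68, 0.004, 0.006]
ft_force: [0.4, 0.2, -0.4]
grip_width: 0.0611
grip_force: 0.0
```

Run:
```python
from h import *
st();print(to_tool((.485,.292,.205)))
p=snap('top');find(p,['breaker1'],'tip_of',8);p=snap('wrist');find(p,['breaker1'],'tip_of',8)
```

```text
t 29.27 pos [ 0.4561 -0.0154  0.2124] R [[0.075, 0.997, 0.013], [0.997, -0.075, -0.004], [-0.003, 0.013, -1.0]] F [ 0.4  0.2 -0.4] w 0.0611 g 0.0
[308.7   5.6   6.7]
tip_of breaker1 [([0.452, 0.035, 0.017], 0.86), ([0.486, 0.332, 0.063], 0.84), ([0.486, 0.293, 0.059], 0.68), ([0.342, 0.358, 0.039], 0.6), ([0.488, 0.374, 0.062], 0.58)]
tip_of breaker1 [([0.452, 0.033, 0.013], 0.83), ([0.452, -0.035, 0.042], 0.64)]
```

Request:
move_arm --series "40 1 0 0 0 0;80 2 0 0 0 0;120 3 0 0 0 0;160 4 0 0 0 0;200 6 0 0 0 0;240 7 0 0 0 0;280 8 0 0 0 0;308 9 0 0 0 0" --jaw 0.85

```text
time: 30.13
position: [0.4835, 0.2949, 0.2043]
tool_rot: [0.733, 0.68, -0.001, -0.001]
ft_force: [1.3, -0.0, 0.2]
grip_width: 0.0738
grip_force: 0.0
```

Request:
move_arm --series "0 0 0 0 0 0;0 0 30 0 0 0;0 0 60 0 0 0;0 0 80 0 0 0;0 0 80 0 0 0;0 0 80 0 0 0;0 0 80 0 0 0"

```text
time: 30.72
position: [0.4849, 0.2917, 0.1265]
tool_rot: [0.733, 0.68, -0.0, -0.0]
ft_force: [0.5, -0.0, 0.4]
grip_width: 0.074
grip_force: 0.0
```

Run:
```python
from h import *
st();print(to_tool((.485,.292,.0915)))
p=snap('wrist');find(p,['breaker1'],'tip_of',8);st()
```

```text
t 30.72 pos [0.4849 0.2917 0.1265] R [[0.076, 0.997, -0.0], [0.997, -0.076, -0.0], [-0.0, -0.0, -1.0]] F [ 0.5 -0.   0.4] w 0.074 g 0.0
[ 0.3  0.1 35. ]
tip_of breaker1 [([0.484, 0.295, 0.058], 0.97), ([0.339, 0.36, 0.04], 0.92), ([0.491, 0.375, 0.061], 0.86), ([0.485, 0.337, 0.058], 0.61)]
t 30.82 pos [0.4856 0.2921 0.1277] R [[0.076, 0.997, 0.002], [0.997, -0.076, 0.001], [0.001, 0.002, -1.0]] F [0.4 0.5 0.3] w 0.0738 g 0.0
```

Request:
move_arm --series "0 0 20 0 0 0;0 0 32 0 0 0;0 0 35 0 0 0;0 0 35 0 0 0"

```text
time: 31.15
position: [0.4847, 0.2919, 0.0919]
tool_rot: [0.733, 0.68, 0.0, 0.0]
ft_force: [0.2, 0.3, -0.0]
grip_width: 0.0739
grip_force: 0.0
```

Request:
move_arm --series "0 0 0 0 0 0;0 0 0 0 0 0;0 0 0 0 0 0;0 0 0 0 0 0;0 0 0 0 0 0;0 0 0 0 0 0;0 0 0 0 0 0" --jaw 0 --newtons 45

```text
time: 31.73
position: [0.4847, 0.2921, 0.0919]
tool_rot: [0.733, 0.68, 0.0, 0.0]
ft_force: [-0.9, -1.3, 3.2]
grip_width: 0.0448
grip_force: 44.9
```

Request:
move_arm --series "0 0 -3 0 0 0;0 0 -6 0 0 0;0 0 -10 0 0 0;0 0 -20 0 0 0;0 0 -50 0 0 0;0 0 -85 0 0 0;0 0 -120 0 0 0;0 0 -125 0 0 0"

```text
time: 32.4
position: [0.488, 0.2935, 0.224]
tool_rot: [0.733, 0.68, 0.006, 0.003]
ft_force: [1.1, 0.6, -0.9]
grip_width: 0.0447
grip_force: 44.9
```

Request:
move_arm --series "-40 -2 0 0 0 0;-80 -5 0 0 0 0;-120 -8 0 0 0 0;-160 -11 0 0 0 0;-200 -13 0 0 0 0;-225 -15 0 0 0 0;-234 -15 0 0 0 0;-234 -15 0 0 0 0"

```text
time: 33.07
position: [0.4519, 0.0582, 0.217]
tool_rot: [0.735, 0.678, 0.0, 0.0]
ft_force: [-0.4, 0.2, -1.8]
grip_width: 0.0448
grip_force: 44.9
```

Run:
```python
from h import *
st();print(to_tool((.4525,.060,.093)))
p=snap('scene');find(p,['breaker1'],'tip_of',8);st()
```

```text
t 33.07 pos [0.4519 0.0582 0.217 ] R [[0.079, 0.997, 0.0], [0.997, -0.079, -0.0], [-0.0, 0.0, -1.0]] F [-0.4  0.2 -1.8] w 0.0448 g 44.9
[  1.9   0.4 124. ]
tip_of breaker1 [([0.337, 0.357, 0.042], 0.75), ([0.456, -0.033, 0.047], 0.63), ([0.45, 0.06, 0.189], 0.62), ([0.454, 0.037, 0.013], 0.62), ([0.489, 0.378, 0.062], 0.58), ([0.455, -0.017, 0.039], 0.45)]
t 33.17 pos [0.4523 0.0603 0.2169] R [[0.076, 0.997, 0.001], [0.997, -0.076, 0.001], [0.001, 0.001, -1.0]] F [-0.2  0.6 -2. ] w 0.0449 g 44.9
```

Request:
move_arm --series "0 0 30 0 0 0;0 0 65 0 0 0;0 0 95 0 0 0;0 0 115 0 0 0;0 0 122 0 0 0;0 0 123 0 0 0;0 0 123 0 0 0"

```text
time: 33.75
position: [0.4525, 0.0608, 0.0937]
tool_rot: [0.733, 0.681, 0.0, 0.0]
ft_force: [0.2, 0.5, 0.0]
grip_width: 0.0445
grip_force: 44.9
```

Request:
move_arm --series "0 0 0 0 0 0;0 0 0 0 0 0;0 0 0 0 0 0;0 0 0 0 0 0" --jaw 0.7

```text
time: 34.08
position: [0.4527, 0.0598, 0.0946]
tool_rot: [0.733, 0.68, 0.001, 0.001]
ft_force: [0.2, 0.2, -0.2]
grip_width: 0.0594
grip_force: 0.0
```

Request:
move_arm --series "0 0 -30 0 0 0;0 0 -60 0 0 0;0 0 -90 0 0 0;0 0 -113 0 0 0;0 0 -113 0 0 0"

```text
time: 34.5
position: [0.4549, 0.0595, 0.2112]
tool_rot: [0.733, 0.68, 0.004, 0.004]
ft_force: [0.4, 0.1, 0.1]
grip_width: 0.061
grip_force: 0.0
```

Request:
move_arm --series "40 1 0 0 0 0;80 3 0 0 0 0;120 5 0 0 0 0;160 8 0 0 0 0;200 11 0 0 0 0;240 13 0 0 0 0;270 15 0 0 0 0;277 15 0 0 0 0" --jaw 0.85

```text
time: 35.17
position: [0.4883, 0.3395, 0.2061]
tool_rot: [0.732, 0.681, 0.002, -0.0]
ft_force: [0.6, -0.7, 0.2]
grip_width: 0.0738
grip_force: 0.0
```

Request:
move_arm --series "0 0 0 0 0 0;0 0 30 0 0 0;0 0 60 0 0 0;0 0 80 0 0 0;0 0 80 0 0 0;0 0 80 0 0 0;0 0 80 0 0 0"

```text
time: 35.75
position: [0.4886, 0.3341, 0.1275]
tool_rot: [0.734, 0.679, 0.001, 0.0]
ft_force: [0.4, -0.1, 0.5]
grip_width: 0.0737
grip_force: 0.0
```

Run:
```python
from h import *
st()
p=snap('wrist');find(p,['breaker1'],'tip_of',8);st();print(to_tool((.488,.335,.0915)))
p=snap('top');find(p,['breaker1'],'tip_of',8)
```

```text
t 35.75 pos [0.4886 0.3341 0.1275] R [[0.077, 0.997, 0.001], [0.997, -0.077, 0.0], [0.0, 0.001, -1.0]] F [ 0.4 -0.1  0.5] w 0.0737 g 0.0
tip_of breaker1 [([0.491, 0.377, 0.06], 0.93), ([0.337, 0.36, 0.043], 0.93), ([0.488, 0.337, 0.062], 0.88)]
t 35.85 pos [0.4891 0.3348 0.1283] R [[0.076, 0.997, 0.003], [0.997, -0.076, 0.001], [0.001, 0.003, -1.0]] F [-1.1  0.4  0.3] w 0.074 g 0.0
[ 0.1 -1.2 36.8]
tip_of breaker1 [([0.341, 0.358, 0.035], 0.86), ([0.452, -0.034, 0.043], 0.65), ([0.45, -0.014, 0.043], 0.59), ([0.449, 0.035, 0.017], 0.59), ([0.485, 0.329, 0.062], 0.56)]
```

Request:
move_arm --series "0 0 20 0 0 0;0 0 32 0 0 0;0 0 35 0 0 0;0 0 35 0 0 0"

```text
time: 36.28
position: [0.487, 0.3345, 0.0906]
tool_rot: [0.733, 0.68, -0.001, -0.0]
ft_force: [0.4, 0.7, -0.3]
grip_width: 0.0741
grip_force: 0.0
```

Request:
move_arm --series "0 0 0 0 0 0;0 0 0 0 0 0;0 0 0 0 0 0;0 0 0 0 0 0;0 0 0 0 0 0;0 0 0 0 0 0;0 0 0 0 0 0" --jaw 0 --newtons 45

```text
time: 36.87
position: [0.4877, 0.335, 0.0919]
tool_rot: [0.733, 0.68, -0.0, -0.0]
ft_force: [-0.3, 0.4, 2.4]
grip_width: 0.0444
grip_force: 44.9
```

Request:
move_arm --series "0 0 -3 0 0 0;0 0 -6 0 0 0;0 0 -10 0 0 0;0 0 -20 0 0 0;0 0 -50 0 0 0;0 0 -85 0 0 0;0 0 -120 0 0 0;0 0 -125 0 0 0"

```text
time: 37.53
position: [0.4917, 0.3367, 0.2246]
tool_rot: [0.733, 0.68, 0.007, 0.002]
ft_force: [0.3, 0.5, -0.7]
grip_width: 0.0446
grip_force: 44.9
```

Request:
move_arm --series "-40 -2 0 0 0 0;-80 -4 0 0 0 0;-120 -5 0 0 0 0;-160 -7 0 0 0 0;-200 -9 0 0 0 0;-240 -11 0 0 0 0;-280 -13 0 0 0 0;-301 -13 0 0 0 0"

```text
time: 38.2
position: [0.4514, 0.0324, 0.2174]
tool_rot: [0.734, 0.679, -0.0, 0.001]
ft_force: [0.0, -1.0, -2.1]
grip_width: 0.0446
grip_force: 44.9
```

Request:
move_arm --series "0 0 0 0 0 0;0 0 0 0 0 0"

```text
time: 38.37
position: [0.4525, 0.0347, 0.2174]
tool_rot: [0.734, 0.679, 0.001, 0.0]
ft_force: [1.0, 0.7, -1.8]
grip_width: 0.0446
grip_force: 44.9
```

Run:
```python
from h import *
st();print(to_tool((.4525,.036,.093)))
p=snap('scene');find(p,['breaker1'],'tip_of',8);st()
```

```text
t 38.37 pos [0.4525 0.0347 0.2174] R [[0.079, 0.997, 0.001], [0.997, -0.079, 0.0], [0.0, 0.001, -1.0]] F [ 1.   0.7 -1.8] w 0.0446 g 44.9
[  1.3  -0.2 124.4]
tip_of breaker1 [([0.488, 0.377, 0.062], 0.95), ([0.341, 0.359, 0.042], 0.79), ([0.45, -0.034, 0.046], 0.63), ([0.453, -0.018, 0.039], 0.63), ([0.448, 0.035, 0.191], 0.62), ([0.454, 0.015, 0.0], 0.61), ([0.454, 0.061, 0.059], 0.55), ([0.456, 0.037, 0.011], 0.47)]
t 38.47 pos [0.4523 0.0363 0.217 ] R [[0.075, 0.997, 0.001], [0.997, -0.075, 0.0], [0.0, 0.001, -1.0]] F [-0.3  0.4 -1. ] w 0.0442 g 44.9
```

Request:
move_arm --series "0 0 30 0 0 0;0 0 65 0 0 0;0 0 95 0 0 0;0 0 115 0 0 0;0 0 122 0 0 0;0 0 123 0 0 0;0 0 123 0 0 0"

```text
time: 39.05
position: [0.4526, 0.0365, 0.0937]
tool_rot: [0.733, 0.681, 0.0, 0.0]
ft_force: [-0.2, -1.0, -1.2]
grip_width: 0.0445
grip_force: 44.9
```

Request:
move_arm --series "0 0 0 0 0 0;0 0 0 0 0 0;0 0 0 0 0 0;0 0 0 0 0 0" --jaw 0.7

```text
time: 39.38
position: [0.4529, 0.0356, 0.0946]
tool_rot: [0.733, 0.68, 0.001, 0.001]
ft_force: [0.5, 0.2, 0.2]
grip_width: 0.059
grip_force: 0.0
```

Request:
move_arm --series "0 0 -30 0 0 0;0 0 -60 0 0 0;0 0 -90 0 0 0;0 0 -113 0 0 0;0 0 -113 0 0 0"

```text
time: 39.8
position: [0.4551, 0.0353, 0.2112]
tool_rot: [0.733, 0.68, 0.003, 0.004]
ft_force: [0.9, 0.2, -0.5]
grip_width: 0.0609
grip_force: 0.0
```

Request:
move_arm --series "40 1 0 0 0 0;80 3 0 0 0 0;120 4 0 0 0 0;160 6 0 0 0 0;200 8 0 0 0 0;240 9 0 0 0 0;280 11 0 0 0 0;310 12 0 0 0 0" --jaw 0.85

```text
time: 40.47
position: [0.4872, 0.3469, 0.206]
tool_rot: [0.733, 0.68, 0.0, -0.0]
ft_force: [-0.1, -0.8, 0.5]
grip_width: 0.0738
grip_force: 0.0
```

Request:
move_arm --series "33 1 0 0 0 0;33 1 20 0 0 0;33 1 50 0 0 0;33 1 75 0 0 0;33 1 80 0 0 0;33 1 80 0 0 0;33 1 80 0 0 0"

```text
time: 41.05
position: [0.4913, 0.3767, 0.1268]
tool_rot: [0.733, 0.68, 0.0, -0.0]
ft_force: [0.2, -0.1, 0.5]
grip_width: 0.0737
grip_force: 0.0
```

Run:
```python
from h import *
st()
p=snap('wrist');find(p,['breaker1'],'tip_of',8);st();print(to_tool((.491,.3775,.0915)))
p=snap('top');find(p,['breaker1'],'tip_of',8);find(p,['lid'],'tip_of')
```

```text
t 41.05 pos [0.4913 0.3767 0.1268] R [[0.076, 0.997, 0.0], [0.997, -0.076, 0.0], [0.0, 0.0, -1.0]] F [ 0.2 -0.1  0.5] w 0.0737 g 0.0
tip_of breaker1 [([0.49, 0.375, 0.061], 0.78), ([0.338, 0.359, 0.04], 0.6)]
t 41.15 pos [0.4922 0.3771 0.1282] R [[0.076, 0.997, 0.003], [0.997, -0.076, 0.002], [0.002, 0.003, -1.0]] F [-0.7  0.7 -0. ] w 0.074 g 0.0
[ 0.2 -1.4 36.7]
tip_of breaker1 [([0.453, 0.036, 0.018], 0.94), ([0.455, 0.061, 0.057], 0.89), ([0.34, 0.355, 0.041], 0.87), ([0.449, -0.012, 0.044], 0.81), ([0.451, 0.032, 0.062], 0.75), ([0.45, -0.034, 0.043], 0.59), ([0.488, 0.376, 0.064], 0.56)]
tip_of lid [([0.431, -0.302, 0.006], 0.78)]
```

Request:
move_arm --series "0 0 20 0 0 0;0 0 32 0 0 0;0 0 35 0 0 0;0 0 35 0 0 0"

```text
time: 41.63
position: [0.4902, 0.3763, 0.0905]
tool_rot: [0.733, 0.68, -0.001, -0.0]
ft_force: [0.4, -0.0, 0.9]
grip_width: 0.0741
grip_force: 0.0
```

Request:
move_arm --series "0 0 0 0 0 0;0 0 0 0 0 0;0 0 0 0 0 0;0 0 0 0 0 0;0 0 0 0 0 0;0 0 0 0 0 0;0 0 0 0 0 0" --jaw 0 --newtons 45

```text
time: 42.22
position: [0.4904, 0.3769, 0.0919]
tool_rot: [0.733, 0.68, -0.0, -0.0]
ft_force: [-2.1, 0.1, 3.6]
grip_width: 0.0445
grip_force: 44.9
```

Request:
move_arm --series "0 0 -3 0 0 0;0 0 -6 0 0 0;0 0 -10 0 0 0;0 0 -20 0 0 0;0 0 -50 0 0 0;0 0 -85 0 0 0;0 0 -120 0 0 0;0 0 -125 0 0 0"

```text
time: 42.88
position: [0.4952, 0.3789, 0.2251]
tool_rot: [0.733, 0.68, 0.008, 0.002]
ft_force: [-0.1, 1.3, -0.3]
grip_width: 0.045
grip_force: 44.9
```

Request:
move_arm --series "-40 -1 0 0 0 0;-80 -2 0 0 0 0;-120 -4 0 0 0 0;-160 -5 0 0 0 0;-200 -6 0 0 0 0;-240 -7 0 0 0 0;-280 -8 0 0 0 0;-320 -9 0 0 0 0"

```text
time: 43.55
position: [0.4579, 0.0565, 0.2177]
tool_rot: [0.733, 0.68, 0.001, 0.001]
ft_force: [0.5, -0.4, -0.9]
grip_width: 0.0447
grip_force: 44.9
```

Request:
move_arm --series "-30 -1 0 0 0 0;-48 -2 0 0 0 0;-48 -2 0 0 0 0;-48 -2 0 0 0 0;-48 -2 0 0 0 0"

```text
time: 43.97
position: [0.4526, 0.011, 0.2171]
tool_rot: [0.733, 0.68, 0.0, 0.0]
ft_force: [-0.5, -0.3, -1.2]
grip_width: 0.045
grip_force: 44.9
```

Run:
```python
from h import *
st();print(to_tool((.4525,.011,.093)))
p=snap('scene');find(p,['breaker1'],'tip_of',8);st()
```

```text
t 43.97 pos [0.4526 0.011  0.2171] R [[0.076, 0.997, 0.001], [0.997, -0.076, 0.0], [0.0, 0.001, -1.0]] F [-0.5 -0.3 -1.2] w 0.045 g 44.9
[ -0.   -0.2 124.1]
tip_of breaker1 [([0.455, 0.01, 0.188], 0.69), ([0.339, 0.355, 0.042], 0.66), ([0.452, 0.037, 0.063], 0.64), ([0.455, -0.034, 0.048], 0.61), ([0.456, -0.016, 0.04], 0.5), ([0.451, 0.061, 0.059], 0.47), ([0.454, 0.039, 0.013], 0.44)]
t 44.07 pos [0.4524 0.0116 0.2168] R [[0.074, 0.997, 0.001], [0.997, -0.074, 0.0], [0.0, 0.001, -1.0]] F [ 0.1 -0.2 -0.7] w 0.0446 g 44.9
```

Request:
move_arm --series "0 0 30 0 0 0;0 0 65 0 0 0;0 0 95 0 0 0;0 0 115 0 0 0;0 0 122 0 0 0;0 0 123 0 0 0;0 0 123 0 0 0"

```text
time: 44.65
position: [0.4527, 0.0112, 0.0937]
tool_rot: [0.733, 0.68, 0.0, 0.0]
ft_force: [-0.2, 0.1, -0.5]
grip_width: 0.0446
grip_force: 44.9
```

Request:
move_arm --series "0 0 0 0 0 0;0 0 0 0 0 0;0 0 0 0 0 0;0 0 0 0 0 0" --jaw 0.7

```text
time: 44.98
position: [0.453, 0.0105, 0.0946]
tool_rot: [0.733, 0.68, 0.001, 0.001]
ft_force: [0.2, -0.5, -0.6]
grip_width: 0.0592
grip_force: 0.0
```

Request:
move_arm --series "0 0 -30 0 0 0;0 0 -70 0 0 0;0 0 -110 0 0 0;0 0 -150 0 0 0;0 0 -190 0 0 0;0 0 -230 0 0 0;0 0 -237 0 0 0"

```text
time: 45.57
position: [0.4555, 0.01, 0.3379]
tool_rot: [0.733, 0.68, 0.004, 0.006]
ft_force: [1.6, -0.1, -0.4]
grip_width: 0.061
grip_force: 0.0
```

Request:
move_arm --series "-165 220 0 0 0 50;-165 220 0 0 0 50;-165 220 0 0 0 50;-165 220 0 0 0 50;-165 220 0 0 0 50;-165 220 0 0 0 50;-165 220 0 0 0 50;-165 220 0 0 0 50"

```text
time: 46.23
position: [0.6623, -0.1751, 0.329]
tool_rot: [0.953, 0.303, 0.001, 0.001]
ft_force: [1.1, -0.6, -0.3]
grip_width: 0.0607
grip_force: 0.0
```

Request:
move_arm --series "0 0 0 0 0 7;0 0 0 0 0 14;0 0 0 0 0 20;0 0 0 0 0 26;0 0 0 0 0 26;0 0 0 0 0 26;0 0 0 0 0 26"

```text
time: 46.82
position: [0.6588, -0.1701, 0.3306]
tool_rot: [0.996, 0.086, -0.0, -0.0]
ft_force: [-0.2, -0.2, -0.1]
grip_width: 0.0607
grip_force: 0.0
```

Run:
```python
from h import *
st()
p=snap('top');find(p,['breaker1'],'tip_of',8);find(p,['link','stand'],'tip_of')
p=snap('wrist','w10.png');find(p,['link','stand'],'tip_of');find(p,['link','stand']);st()
q=snap('scene');find(q,['link','stand','pot'],'tip_of')
for x in[(.672,-.172,.161),(.711,-.166,.203),(.646,-.177,.207)]:print(proj(p,x))
```

```text
t 46.82 pos [ 0.6588 -0.1701  0.3306] R [[0.985, 0.171, -0.0], [0.171, -0.985, 0.0], [-0.0, -0.0, -1.0]] F [-0.2 -0.2 -0.1] w 0.0607 g 0.0
tip_of breaker1 [([0.451, 0.012, 0.058], 0.97), ([0.453, -0.015, 0.043], 0.95), ([0.343, 0.356, 0.037], 0.74), ([0.449, -0.034, 0.042], 0.71), ([0.452, 0.034, 0.018], 0.7), ([0.45, 0.032, 0.06], 0.65), ([0.454, 0.062, 0.059], 0.6)]
tip_of link [([0.448, -0.034, 0.044], 0.27)]
tip_of stand [([0.711, -0.167, 0.003], 0.95)]
tip_of link [([0.674, -0.173, 0.164], 0.9)]
tip_of stand [([0.712, -0.157, -0.001], 0.68)]
search_frame link [([0.672, -0.171, 0.191], 0.6)]
search_frame stand [([0.714, -0.159, 0.007], 0.91)]
t 47.27 pos [ 0.6592 -0.1705  0.3305] R [[0.986, 0.168, 0.0], [0.168, -0.986, 0.0], [0.0, -0.0, -1.0]] F [-0.5 -0.2 -0.9] w 0.0611 g 0.0
tip_of link [([0.673, -0.172, 0.162], 0.81), ([0.453, 0.062, 0.061], 0.61)]
tip_of stand [([0.708, -0.165, -0.004], 0.8), ([0.455, 0.012, 0.062], 0.34)]
tip_of pot [([0.767, 0.007, -0.001], 0.63)]
[327.66942944 206.1760078 ]
[329.23677121 166.40573493]
[328.84311696 251.31103412]
```

View pics/w10.png

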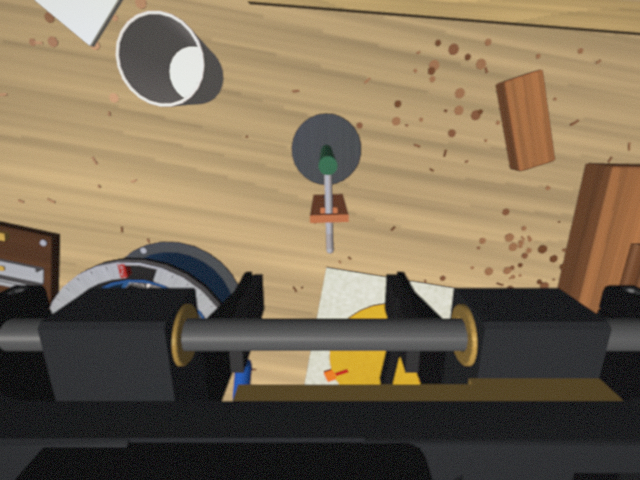

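The wrist view shows the hook wire running straight up the image from (328,165) to (330,250), with the link at (329,212). The tool is in line with the stand, so I'll go down and straddle the bar.

Request:
move_arm --series "12 3 30 0 0 0;12 3 65 0 0 0;12 3 95 0 0 0;12 3 110 0 0 0;12 3 110 0 0 0;12 3 110 0 0 0"

```text
time: 47.97
position: [0.6713, -0.1713, 0.2197]
tool_rot: [0.996, 0.084, -0.001, -0.0]
ft_force: [0.2, -0.6, 0.0]
grip_width: 0.0607
grip_force: 0.0
```

Run:
```python
from h import *
p=snap('wrist','w11.png');st();find(p,['link'],'tip_of');find(p,['link'])
print(to_tool((.672,-.172,.173)))
i=p['img'].astype(int);m=((i[...,0]-i[...,2]>60)&(i[...,0]-i[...,1]>35))
ys,xs=np.nonzero(m[:330,200:450]);
for y in range(180,330,6):
    x=np.nonzero(m[y,240:410])[0]+240
    if len(x)>3: print(y,x.min(),x.max(),len(x))
for s in(-1,1): print(proj(p,np.array([.672,-.172,.206])+s*.015*np.array([.168,-.986,0])))
```

```text
t 48.02 pos [ 0.6723 -0.1717  0.2215] R [[0.986, 0.168, 0.002], [0.168, -0.986, -0.001], [0.001, 0.001, -1.0]] F [0.4 0.1 0.1] w 0.0612 g 0.0
tip_of link [([0.672, -0.172, 0.163], 0.79)]
search_frame link [([0.674, -0.175, 0.187], 0.93)]
[-1.1 -0.3 49.9]
276 311 339 17
282 312 350 16
294 295 357 63
300 294 357 64
306 296 341 9
[293.46910852 298.81388676]
[355.70811362 298.8001334 ]
```

Request:
move_arm --series "0 0 20 0 0 0;0 0 38 0 0 0;0 0 47 0 0 0;0 0 47 0 0 0;0 0 47 0 0 0"

```text
time: 48.53
position: [0.672, -0.1716, 0.1744]
tool_rot: [0.996, 0.084, 0.0, 0.0]
ft_force: [-0.6, 0.3, 0.3]
grip_width: 0.061
grip_force: 0.0
```

Request:
move_arm --series "0 0 0 0 0 0;0 0 0 0 0 0;0 0 0 0 0 0;0 0 0 0 0 0;0 0 0 0 0 0;0 0 0 0 0 0;0 0 0 0 0 0;0 0 0 0 0 0" --jaw 0 --newtons 45

```text
time: 49.2
position: [0.6717, -0.1714, 0.1738]
tool_rot: [0.996, 0.084, 0.0, 0.0]
ft_force: [-0.7, 0.7, 1.1]
grip_width: 0.0296
grip_force: 45.0
```

Request:
move_arm --series "0 0 -2 0 0 0;0 0 -4 0 0 0;0 0 -6 0 0 0;0 0 -7 0 0 0;0 0 -7 0 0 0;0 0 -7 0 0 0"

```text
time: 49.7
position: [0.6716, -0.1714, 0.1806]
tool_rot: [0.996, 0.084, 0.0, 0.0]
ft_force: [0.1, -0.4, -1.9]
grip_width: 0.0294
grip_force: 45.0
```

Run:
```python
from h import *
st();p=snap('scene');find(p,['link'],'tip_of');st()
```

```text
t 49.7 pos [ 0.6716 -0.1714  0.1806] R [[0.986, 0.168, 0.0], [0.168, -0.986, -0.0], [0.0, 0.0, -1.0]] F [ 0.1 -0.4 -1.9] w 0.0294 g 45.0
tip_of link [([0.675, -0.171, 0.17], 0.59)]
t 49.8 pos [ 0.6715 -0.1714  0.1804] R [[0.986, 0.168, -0.0], [0.168, -0.986, 0.0], [-0.0, -0.0, -1.0]] F [-0.4  0.1 -1.5] w 0.0296 g 45.0
```

Request:
move_arm --series "-4 0 0 0 0 0;-8 0 -1 0 0 0;-12 0 -3 0 0 0;-16 0 -5 0 0 0;-19 0 -6 0 0 0;-22 0 -8 0 0 0;-25 0 -9 0 0 0;-28 0 -10 0 0 0"

```text
time: 50.47
position: [0.6437, -0.1762, 0.1909]
tool_rot: [0.996, 0.084, 0.0, 0.0]
ft_force: [1.0, 0.1, -0.6]
grip_width: 0.0293
grip_force: 45.0
```

Request:
move_arm --series "-6 0 0 0 0 0;-12 0 0 0 0 0;-20 0 0 0 0 0;-32 0 0 0 0 0;-44 0 0 0 0 0;-44 0 0 0 0 0"

```text
time: 50.97
position: [0.5976, -0.1834, 0.1902]
tool_rot: [0.996, 0.084, -0.002, -0.001]
ft_force: [-0.0, 0.3, -1.6]
grip_width: 0.0293
grip_force: 45.0
```

Run:
```python
from h import *
st();p=snap('scene');find(p,['link','stand'],'tip_of');p=snap('top');find(p,['stand','lid','pot'],'tip_of');find(p,['breaker1','tub'],'tip_of',8)
```

```text
t 50.97 pos [ 0.5976 -0.1834  0.1902] R [[0.986, 0.167, -0.004], [0.167, -0.986, 0.001], [-0.003, -0.002, -1.0]] F [-0.   0.3 -1.6] w 0.0293 g 45.0
tip_of link [([0.602, -0.18, 0.177], 0.67)]
tip_of stand [([0.709, -0.166, -0.001], 0.89)]
tip_of stand [([0.71, -0.169, 0.004], 0.93)]
tip_of lid []
tip_of pot [([0.77, 0.006, -0.004], 0.63)]
tip_of breaker1 [([0.341, 0.359, 0.036], 0.78)]
tip_of tub [([0.549, 0.02, 0.107], 0.67)]
```

The link is off the hook. I'll carry it to the gap on the tub's +x side.

Request:
move_arm --series "-10 -40 -12 0 0 3;-20 -80 -12 0 0 6;-30 -120 -12 0 0 9;-40 -155 -12 0 0 10;-48 -185 -12 0 0 10;-53 -205 -12 0 0 10;-53 -210 -12 0 0 10;-53 -210 -12 0 0 10"

```text
time: 52.08
position: [0.5129, 0.016, 0.2028]
tool_rot: [1.0, -0.001, 0.0, 0.0]
ft_force: [0.1, 0.2, -1.2]
grip_width: 0.0294
grip_force: 45.0
```

Request:
move_arm --series "0 0 0 0 0 0;0 0 0 0 0 0"

```text
time: 52.25
position: [0.5144, 0.0134, 0.2027]
tool_rot: [1.0, -0.003, 0.001, 0.0]
ft_force: [-0.2, 0.4, -1.6]
grip_width: 0.0293
grip_force: 45.0
```

Run:
```python
from h import *
st();print(to_tool((.5125,.0147,.108)));p=snap('scene');find(p,['link'],'tip_of');p=snap('wrist')
find(p,['link'],'tip_of');find(p,['breaker1'],'tip_of',8)
```

```text
t 52.25 pos [0.5144 0.0134 0.2027] R [[1.0, -0.007, 0.002], [-0.007, -1.0, -0.001], [0.002, 0.001, -1.0]] F [-0.2  0.4 -1.6] w 0.0293 g 45.0
[-2.1 -1.4 94.7]
tip_of link [([0.517, 0.015, 0.188], 0.93), ([0.453, 0.061, 0.06], 0.55)]
tip_of link [([0.517, 0.015, 0.192], 0.8)]
tip_of breaker1 [([0.449, -0.036, 0.043], 0.95), ([0.454, 0.064, 0.06], 0.89), ([0.452, -0.013, 0.04], 0.86), ([0.453, 0.035, 0.014], 0.76)]
```

Request:
move_arm --series "-2 0 20 0 0 0;-2 0 45 0 0 0;-2 0 65 0 0 0;-2 0 78 0 0 0;-2 0 83 0 0 0;-2 0 83 0 0 0;-2 0 83 0 0 0"

```text
time: 53.08
position: [0.5115, 0.0143, 0.1197]
tool_rot: [1.0, -0.003, 0.0, 0.0]
ft_force: [-0.1, -0.0, -0.6]
grip_width: 0.0293
grip_force: 45.0
```

Request:
move_arm --series "0 0 0 0 0 0;0 0 0 0 0 0;0 0 0 0 0 0;0 0 0 0 0 0" --jaw 0.5

```text
time: 53.42
position: [0.5116, 0.0145, 0.1204]
tool_rot: [1.0, -0.003, 0.001, 0.0]
ft_force: [0.8, 0.4, -0.7]
grip_width: 0.0421
grip_force: 0.0
```

Request:
move_arm --series "0 0 -30 0 0 0;0 0 -70 0 0 0;0 0 -110 0 0 0;0 0 -150 0 0 0;0 0 -180 0 0 0;0 0 -180 0 0 0"

```text
time: 53.92
position: [0.5149, 0.0141, 0.3069]
tool_rot: [1.0, -0.003, 0.008, 0.001]
ft_force: [0.8, -0.1, 0.9]
grip_width: 0.0434
grip_force: 0.0
```

Run:
```python
from h import *
st();p=snap('wrist','w12.png');find(p,['link','lid','pot'],'tip_of');find(p,['breaker1'],'tip_of',8)
p=snap('top');find(p,['link','lid','pot'],'tip_of');find(p,['breaker1'],'tip_of',8)
p=snap('scene');find(p,['link','lid','pot'],'tip_of');find(p,['breaker1'],'tip_of',8)
```

```text
t 53.92 pos [0.5149 0.0141 0.3069] R [[1.0, -0.005, 0.016], [-0.005, -1.0, -0.003], [0.016, 0.003, -1.0]] F [ 0.8 -0.1  0.9] w 0.0434 g 0.0
tip_of link [([0.523, 0.01, 0.052], 0.59), ([0.711, -0.159, -0.002], 0.4)]
tip_of lid [([0.43, -0.306, 0.01], 0.95)]
tip_of pot []
tip_of breaker1 [([0.45, 0.035, 0.059], 0.82), ([0.451, -0.035, 0.042], 0.78), ([0.448, -0.014, 0.041], 0.75), ([0.452, 0.036, 0.012], 0.71), ([0.452, 0.062, 0.058], 0.68), ([0.521, 0.012, 0.052], 0.64), ([0.454, 0.007, 0.058], 0.58)]
tip_of link []
tip_of lid [([0.428, -0.299, 0.004], 0.87)]
tip_of pot [([0.771, 0.006, 0.001], 0.95)]
tip_of breaker1 [([0.451, -0.034, 0.041], 0.96), ([0.449, 0.034, 0.059], 0.88), ([0.451, 0.008, 0.064], 0.76), ([0.453, 0.061, 0.058], 0.73), ([0.77, 0.006, 0.003], 0.72), ([0.449, 0.036, 0.02], 0.69), ([0.34, 0.356, 0.04], 0.65), ([0.45, -0.013, 0.04], 0.61)]
tip_of link []
tip_of lid [([0.431, -0.306, 0.007], 0.65), ([0.483, 0.29, 0.001], 0.26)]
tip_of pot [([0.766, 0.004, 0.002], 0.82), ([0.53, -0.305, 0.015], 0.59)]
tip_of breaker1 [([0.339, 0.355, 0.044], 0.84), ([0.456, -0.033, 0.047], 0.67), ([0.454, 0.063, 0.059], 0.53), ([0.45, 0.035, 0.061], 0.53), ([0.455, 0.01, 0.061], 0.51), ([0.454, -0.017, 0.039], 0.46)]
```

Run:
```python
from h import *
p=snap('top');hsv=cv2.cvtColor(p['img'],cv2.COLOR_RGB2HSV)
m=((hsv[...,0]>15)&(hsv[...,0]<32)&(hsv[...,1]>170)&(hsv[...,2]>90)).astype(np.uint8);m[:,:420]=0
c=max(cv2.findContours(cv2.morphologyEx(m,cv2.MORPH_OPEN,np.ones((3,3))),0,2)[0],key=cv2.contourArea)
(u,r)=cv2.minEnclosingCircle(c);print(u,r,cv2.contourArea(c)/(np.pi*r*r),ray(p,u,.018))
st()
```

```text
(492.23260498046875, 296.1550598144531) 44.1392822265625 0.9061886356617833 [ 0.42881468 -0.30531419  0.018     ]
t 54.72 pos [0.5111 0.0146 0.2995] R [[1.0, -0.006, -0.0], [-0.006, -1.0, 0.0], [-0.0, -0.0, -1.0]] F [ 0.2 -0.3  0.8] w 0.0439 g 0.0
```

The lid is centred to within about 3 mm, all six breakers and the link read inside the tub, and the pot reads at its starting spot. I'll hand it in.

```bash
python3 -c "
from rig import robot
print(robot.hand_in())"
```

```text
the job is handed in; nothing more can be done
None
```

I handed the job in at about 55 s of the 208 s allowed: the lid lies grip up in the middle of the panel, all five rail breakers, the loose breaker and the copper bar read inside the tub, and the pot is still standing; the lid needed about 78° of turning, not the 26–60° stated.

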